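Clamp the sample jars on the cold plate and set the coolant

ROBOT

A 7-joint arm with a two-finger parallel gripper is mounted at the origin on a cart in front of the work surface, level with it; the furniture and walls round the work are solid. World frame = base frame: x ahead of the robot, y to its left, z up, the work surface at z = 0. Lengths are in mm, angles in rad, forces in N, time in s.
With the tool pointing down it reaches from about 350 to 900 mm from the base axis. Payload 8.1 kg.
Tool frame: the origin (TCP) lies on the centre line of the jaws, within the pads' length; the fingertips stand 11 mm ahead of it and the grasp point (between the pads) lies 8 mm behind it (r.tip_reach is the z of the fingertips in the tool frame, in mm); z points along the fingers, y is the line along which they close (so a half turn about z gives the same grasp; the last joint's range is limited). The gripper opens to 85 mm and grips with 20 to 120 N. Pads are 22 mm wide; open, the fingers measure 114 mm over their backs; the gripper's body (76 mm by 85 mm) begins 54 mm behind the grasp point. The pads swing forward as they close: fully open they stand 13 mm farther back than shut.
Start: joints at [-1.4, 0.434, 0.025, 1.573, -0.012, 1.134, -0.075], TCP at [169.022, 601.725, 242.323] pointing down, gripper open.
Joint ranges: [-2.62, 2.62], [-0.44, 2.09], [-1.27, 1.32], [0.08, 2.57], [-1.32, 4.46], [0.12, 2], [-2.74, 2.74]. Speed limits (rad/s): [2.22, 2.22, 3.01, 3.01, 3.14, 3.14, 3.14].

INTERFACE

Orientations are given as a 3x3 rotation matrix whose columns are the frame's x, y, z axes.
In Python, from bench import r, imaging gives the robot as it stands.
- The arm moves only by the tool send_rows, never from a script. Its argument "increments" is a list of rows, each an object with "linear": the shift along the tool's x, y, z in mm, a list of three; "rotation": the turn, a rotation vector about the tool's x, y, z in rad, a list of three. In form: [{"linear": [dx, dy, dz], "rotation": [wx, wy, wz]}, ...]. A call has 1 to 20 rows; each row shifts and turns the commanded pose from where the row before left it, along the tool's axes as they then stand; what a row does not reach is not made up. A row lasts 1/10 s, in which the tool goes at most 50 mm and 8.59 degrees, less where a joint would pass 70% of its speed; a pose out of reach is approached as far as the arm can. A call is refused whole if a number of a shift passes 50 or a number of a turn 0.15, either way. A call with a gripper value outside its range is refused whole. "grip" is the finger opening in mm, from 0 to 85.4, set as the call begins (left out, the last holds). The fingers move at their own pace and stop on an object; "newtons" is the grip in N (left out, the last holds). Time passes only in rows, so rows that do not move let the fingers close. It gives the time, the measured TCP pose, the force, the opening and the grip force at its end, in the units of the state.
- r.observe(): the state, without advancing time (a new reading comes with each control period).
- imaging.get_image(name): name is "scene" or "top" or "wrist"; returns the picture (420x560x3 uint8, red, green, blue); there is no depth.
- imaging.camera_model(name): a dict with "K" (3x3 intrinsics, pixels), "rvec" (rotation vector, rad) and "tvec" (3), from world to camera coordinates, as OpenCV has them; the wrist camera has in their place "mount" (4x4, takes a point from camera to tool coordinates, whose origin is the TCP and whose axes are the flange's). Camera axes: x right, y down, z forward; pixel columns grow to the right and rows downward; lengths in mm; the calibration is good to about 2 mm. A picture is of the moment at which its call begins: read the wrist's pose just before it. camera_model takes no time and is no camera call.
- r.sign_off(): hands the job in; it is judged then, once.
Trained networks look in the newest picture that a camera, given by its name, has taken for a name from the list of things; names that differ only in an ending like _2 or _b are one class to them, and where a whole thing is asked for, a point or a joint stands for the part that bears it (a point fixed in the world has none). Each returns a list of dicts, best first, with "confidence" (0 to 1); they miss things now and then, are a little off and sometimes report something else, mostly with a low value. They report only what shows in the picture. A call takes as long as a camera call.
- imaging.silhouettes(camera, label): "region" (420x560 bool, what is visible of it) and "position" ([column, row] in pixels, amid what is visible of it).
The state is a dict: "time": time; "q": joint angles; "joint_vel": joint speeds; "effort": joint torques, N m; "position": TCP position; "tool_rot": TCP orientation; "wrist_force": force on the tool from outside, world axes, zero at the start; "moment": the same for the moment, N m; "finger_gap": opening from 0.0 (shut) to 1.0 (fully open); "grip_force": force on a finger pad.
Only numpy, scipy, OpenCV 4.12 (cv2) and the standard library are available. Lean on these libraries where they do the work, as an engineer would, in place of code of your own. Each camera call takes 0.05 s, during which the arm holds its last target. There are 200 camera calls.

TASK

Chill the black-lidded jars: first shut the coolant valve (lever square across its pipe), then stand every black-lidded jar upright in a row on the cold plate between the fence and the open jaw. Crank the handwheel clockwise until the jaw's pointer stands on the long line of the scale, so that the jars are held between jaw and fence, and only then set the valve half open, its lever at 45 degrees. Leave the gold-lidded jar and the steel tube where they are.

Things in the scene. Friction and masses are not known exactly. Their poses are not given: they have to be found in the camera images.
- clamp: cooling clamp, fixed to the table: an aluminium cold plate with a fence along its far edge, a moving jaw, a handwheel in front and a coolant valve at its right end; position and yaw vary. Origin on the table under the plate; x away from the robot (at yaw 0), y left along the fence, z up. Plate 165 x 302 mm, top at z = 0.030. The fence's face is at x = +0.060
- bed (a point): point on the plate's top, centre of the row in which the jars end up between fence and closed jaw; in the clamp frame (0.0315, 0, 0.030), axes as the clamp's. The fence stands 26 mm above the plate; end stops 8 mm high at y = -0.130 and +0.130 bound the row
- jaw (a joint): the moving jaw, a steel bar 22 mm thick (x), 262 mm long (y), its top 25 mm above the plate, that slides along the clamp's x. Value in m: the gap between jaw face and fence is 0.100 minus this; at 0.043 (gap 57 mm) its pointer stands on the long scale line. Driven by the handwheel only: 10 mm a turn
- pointer (a point): tip of the jaw's pointer, over the scale at the left end of the plate; moves with the jaw along the clamp's x
- mark (a point): the long line of the scale (20 mm long, across the jaw's travel; the short lines are 5 mm apart), the mark to clamp to; axes as the clamp's, at clamp x = -0.008
- wheel (a joint): handwheel angle in rad, grows clockwise seen from above, 2 pi a turn, clockwise moves the jaw towards the fence; stays where it is left; about 3 N at the crank handle turn it. It starts 0 to 7.5, the mark is at about 27
- wheel_axis (a point): point on the handwheel's vertical axis, about 3 mm below the level of the crank handle's centre
- crank_grip (a point): centre of the handwheel's upright crank handle, a free-spinning black grip 20 mm thick and 44 mm tall, 38 mm from the wheel's axis; its centre is 106 mm above the table, the top of the wheel (94 mm across) 82 mm above the table. It goes round with the wheel
- valve_lever (a joint): coolant valve lever in rad: 0 = fully open (lever along the pipe, pointing away from the plate, -y of the clamp), 1.57 = shut, its stop (lever square across the pipe, pointing to the back, +x of the clamp); it turns counter-clockwise seen from above as it closes and stays where it is left (0.05 N m)
- lever_grip (a point): point in the middle of the valve lever's flat blue handle, 70 mm from its pivot; the lever is about 16 mm wide and 12 mm thick, its centre 57 mm above the table and it ends 20 mm beyond this point
- lever_pivot (a point): the lever's vertical pivot, at the same height
- jar_a_mid (a point): centre (24 mm above its base) of a closed squat jar with a black screw lid, 54 mm across and 48 mm tall, 0.13 to 0.21 kg, the lid is the upper 13 mm; z up. Three or four of the five jars are present; an absent one reads None
- jar_b_mid (a point): centre (24 mm above its base) of a closed squat jar with a black screw lid, 54 mm across and 48 mm tall, 0.13 to 0.21 kg, the lid is the upper 13 mm; z up. Three or four of the five jars are present; an absent one reads None
- jar_c_mid (a point): centre (24 mm above its base) of a closed squat jar with a black screw lid, 54 mm across and 48 mm tall, 0.13 to 0.21 kg, the lid is the upper 13 mm; z up. Three or four of the five jars are present; an absent one reads None
- jar_d_mid (a point): centre (24 mm above its base) of a closed squat jar with a black screw lid, 54 mm across and 48 mm tall, 0.13 to 0.21 kg, the lid is the upper 13 mm; z up. Three or four of the five jars are present; an absent one reads None
- jar_e_mid (a point): centre (24 mm above its base) of a closed squat jar with a black screw lid, 54 mm across and 48 mm tall, 0.13 to 0.21 kg, the lid is the upper 13 mm; z up. Three or four of the five jars are present; an absent one reads None
- gold_jar: larger jar with a gold lid, 62 mm across, 66 mm tall, not part of the job; origin under its base
- spool: steel tube with flanged ends, 51 mm across, 90 mm tall, standing, not part of the job; origin under its base

How it is judged:
By the outcome, as a careful person would: the job done as asked, in the order asked, and still so for the second after the job is handed in, with the robot touching nothing.
Of jar_a, jar_b, jar_c, jar_d, jar_e only 3 to 4 are there at a start; the rules pass over those that are not, and their reading is None.
At some moment in a run one of jar_a, jar_b, jar_c, jar_d, jar_e may be knocked a few centimetres aside while the robot is not near it.
Once in a run the grip may slacken for a moment while it holds something.
It also fails if it takes over 210 s, if anything falls off the work surface, if the arm or the gripper's body presses on something with over 40 N, if the wrist force passes 120 N, or if a joint passes its speed limit or range.

## Working session

There is one attempt and no reset: what is moved stays moved. The work goes in short steps, Python scripts to look and compute and a tool call to move; the robot and the scene stay as the last step left them, time stands still between calls to the robot, and variables do not carry over. Pictures are saved under pics/ and viewed, at most 14 in all, crops included, and the job is handed in when it is done.

Besides the shell and the picture viewer there is one more tool, called after "Emit:" as a command line: name --argument value ..., lists and objects as JSON in quotes. send_rows: Moves the arm, as the interface text tells. Its arguments: {"type":"object","properties":{"increments":{"type":"array","items":{"type":"object","properties":{"linear":{"type":"array","items":{"type":"number"}},"rotation":{"type":"array","items":{"type":"number"}}}}},"grip":{"type":"number"},"newtons":{"type":"number"}},"required":["increments"]}

```bash
mkdir -p pics; ls; cat > h.py <<'E'
import numpy as np, cv2
from bench import r, imaging
def save(name,cam):
    im=imaging.get_image(cam); cv2.imwrite(f'pics/{name}.png',cv2.cvtColor(im,cv2.COLOR_RGB2BGR)); return im
def cam(name,obs=None):
    m=imaging.camera_model(name); K=np.array(m['K'],float)
    if 'mount' in m:
        o=obs or r.observe(); T=np.eye(4); T[:3,:3]=o['tool_rot']; T[:3,3]=o['position']
        C=T@np.array(m['mount']); return K,C[:3,:3],C[:3,3]
    R=cv2.Rodrigues(np.array(m['rvec'],float))[0]; return K,R.T,-R.T@np.array(m['tvec'],float).ravel()
def ray(c,px):
    K,R,p=c; d=R@np.linalg.inv(K)@np.array([px[0],px[1],1.]); return p,d
def atz(c,px,z):
    p,d=ray(c,px); return p+d*(z-p[2])/d[2]
def proj(c,P):
    K,R,p=c; q=K@R.T@(np.array(P,float)-p); return q[:2]/q[2]
E
python3 - <<'E'
from h import *
np.set_printoptions(precision=1,suppress=True)
o=r.observe(); print(o)
for n in('top','scene'):
    save(n+'0',n); c=cam(n); print(n,c[2],c[0][0,0],c[1][:,2])
    for l in('jar_a_mid','gold_jar','spool','crank_grip','wheel_axis','lever_grip','valve_lever','pointer','jaw','clamp'):
        for d in imaging.silhouettes(n,l)[:5]: print(l,d['confidence'],np.array(d['position']),d['region'].sum())
E
```

```text
pics
{'time': 0.0, 'q': array([-1.4,  0.4,  0. ,  1.6, -0. ,  1.1, -0.1]), 'joint_vel': array([0., 0., 0., 0., 0., 0., 0.]), 'effort': array([ -0. , -67. ,   1. , -31.6,   0. ,   0. ,  -0. ]), 'position': array([168.9, 601.2, 241.5]), 'tool_rot': array([[-1. ,  0.3, -0. ],
       [ 0.3,  1. , -0. ],
       [-0. , -0. , -1. ]]), 'wrist_force': array([-0.7, -0.1, -0.1]), 'moment': array([ 0., -0.,  0.]), 'grip_force': 0.0, 'finger_gap': 1.0019649305835738}
top [ 411.8   13.3 1294.2] 471.16936094079495 [ 0.2 -0.  -1. ]
gold_jar 0.77 [148.9 239.6] 517
gold_jar 0.68 [161.8 287.1] 408
spool 0.64 [243.6 151.4] 411
wheel_axis 0.96 [303.2 210.3] 9167
wheel_axis 0.64 [298.8 222.4] 1347
lever_grip 0.75 [300.1 210.3] 9412
lever_grip 0.48 [389.6 215.8] 237
valve_lever 0.68 [385.9 218.8] 221
pointer 0.88 [301.1 224.2] 1116
pointer 0.23 [300.7 212.5] 9096
jaw 0.73 [297.4 212.6] 9398
jaw 0.66 [389.4 218.4] 230
jaw 0.61 [299.9 220.3] 1229
clamp 0.86 [299.5 210.3] 9362
scene [-142.4 -752.  1185.3] 508.2242304569721 [ 0.5  0.5 -0.7]
jar_a_mid 0.83 [248.6 199.4] 278
gold_jar 0.72 [191.6 186.9] 389
gold_jar 0.52 [289.9 185.6] 320
spool 0.65 [290.5 185.7] 292
crank_grip 0.58 [275.6 246.7] 71
crank_grip 0.43 [193.4 187.9] 395
wheel_axis 0.76 [301.7 246.8] 6608
wheel_axis 0.67 [347.6 283.6] 211
lever_grip 0.66 [351.4 286.6] 183
valve_lever 0.71 [353.8 282.6] 162
valve_lever 0.69 [194.1 230. ] 338
pointer 0.66 [285.2 242.7] 939
jaw 0.82 [287.3 237.1] 942
jaw 0.65 [304.6 243.6] 6539
clamp 0.71 [302.2 245.6] 6632
clamp 0.7 [174.  210.1] 267
```

```bash
python3 - <<'E'
import cv2
a=cv2.imread('pics/top0.png')[100:340,90:430]; cv2.imwrite('pics/top0c.png',cv2.resize(a,None,fx=2.35,fy=2.35,interpolation=cv2.INTER_CUBIC))
a=cv2.imread('pics/scene0.png'); cv2.imwrite('pics/scene0c.png',cv2.resize(a[120:345,120:420],None,fx=2.6,fy=2.6,interpolation=cv2.INTER_CUBIC))
E
```

```text
(no output)
```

View pics/top0c.png

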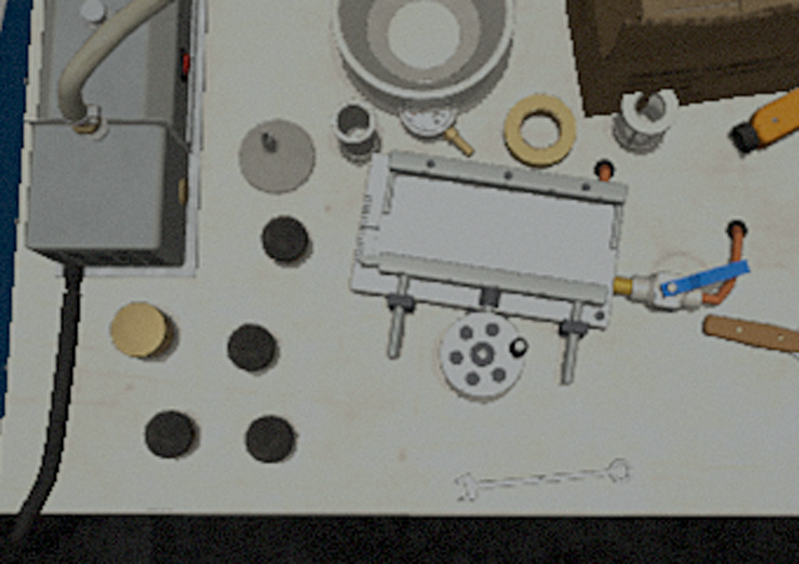

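View pics/scene0c.png

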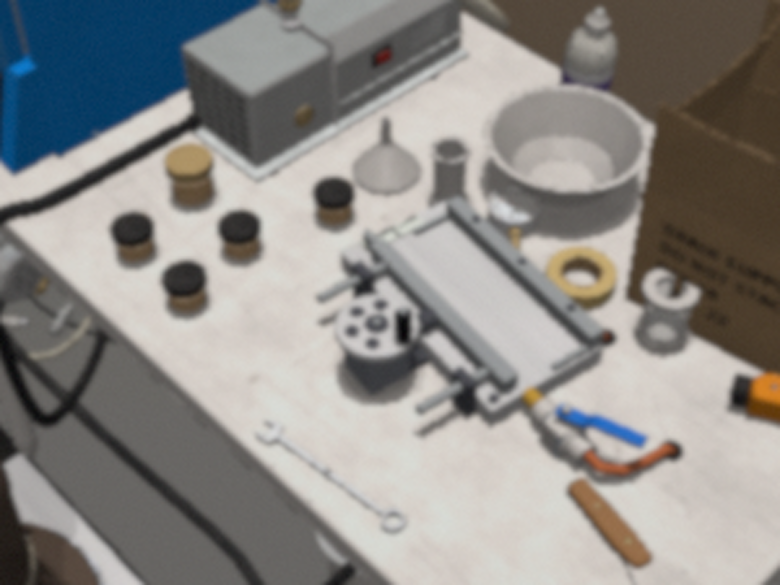

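```bash
python3 - <<'E'
from h import *
np.set_printoptions(precision=1,suppress=True)
im=cv2.imread('pics/top0.png'); c=cam('top'); f=lambda x,y:(x/2.35+90,y/2.35+100)
g=im.max(2)
for x,y in((285,240),(251,347),(170,434),(270,438)):
    u,v=map(int,f(x,y)); m=np.zeros_like(g); m[v-14:v+14,u-14:u+14]=(g[v-14:v+14,u-14:u+14]<75); M=cv2.moments(m,True)
    print('jar',M['m00'],atz(c,(M['m10']/M['m00'],M['m01']/M['m00']),46))
P=lambda n,x,y,z:print(n,atz(c,f(x,y),z))
P('gold',139,329,66);P('spool',357,122,90)
P('axis',483,352,82);P('crank',518,344,128)
P('pivot',670,289,60);P('tip',747,266,63)
P('plateBL',352,290,30);P('plateBR',606,328,30)
P('fenceL top',388,158,56);P('fenceR',627,190,56)
P('fenceface L',388,171,56);P('R',624,203,56)
P('jawL',380,255,55);P('jawR',607,288,55)
P('holes',430,164,56);P('holes',586,187,56)
P('plTL',373,153,30)
P('ring',540,130,10)
P('funnel',270,145,40)
E
```

```text
jar 313.0 [640.8 193.8  46. ]
jar 323.0 [517.4 228.1  46. ]
jar 351.0 [420.8 315.2  46. ]
jar 331.0 [415.9 204.7  46. ]
gold [535.5 349.8  66. ]
spool [767.4 109.5  90. ]
axis [509.8 -31.8  82. ]
crank [514.6 -67.1 128. ]
pivot [ 583.  -243.4   60. ]
tip [ 609.1 -330.5   63. ]
plateBL [584.9 116.9  30. ]
plateBR [ 541.9 -174.8   30. ]
fenceL top [734.7  75.9  56. ]
fenceR [ 698.  -198.4   56. ]
fenceface L [719.4  75.7  56. ]
R [ 682.7 -194.6   56. ]
jawL [621.7  83.7  55. ]
jawR [ 584.7 -173.2   55. ]
holes [727.8  27.5  56. ]
holes [ 701.3 -151.5   56. ]
plTL [747.5  94.9  30. ]
ring [ 781.9 -103.7   10. ]
funnel [754.  214.6  40. ]
```

```bash
cat >> h.py <<'E'
from scipy.spatial.transform import Rotation as Ro
def go(*pts,ang=None):
    """print tool-frame shifts through world waypoints, then the turn so tool y stands at ang deg (mod 180), z down"""
    o=r.observe(); R=np.array(o['tool_rot']); p=np.array(o['position']); print('t',o['time'],'at',p,'yang',np.degrees(np.arctan2(R[1,1],R[0,1])))
    for q in pts:
        d=R.T@(np.array(q,float)-p); print(' shift',d.round(1),'n',np.abs(d).max()/50); p=np.array(q,float)
    if ang is not None:
        best=[]
        for a in(ang,ang+180):
            a=np.radians(a); y=np.array([np.cos(a),np.sin(a),0]); z=np.array([0,0,-1.]); G=np.c_[np.cross(y,z),y,z]
            best.append(Ro.from_matrix(R.T@G).as_rotvec())
        for v in best: print(' turn',v.round(3))
E
python3 - <<'E'
from h import *
go((450,250,250),(596,-287,250),ang=16.6)
E
```

```text
t 1.1 at [169.03303808 601.72252814 242.33218241] yang 74.30689320865446
 shift [-365.6 -262.6   -7.7] n 7.312588666160703
 shift [-285.8 -477.5   -0. ] n 9.549843816514581
 turn [ 0.    -0.     1.007]
 turn [ 0.     0.    -2.134]
```

Emit:
send_rows --increments '[{"linear":[-36.6,-26.3,-0.8]},{"linear":[-36.6,-26.3,-0.8]},{"linear":[-36.6,-26.3,-0.8]},{"linear":[-36.6,-26.3,-0.8]},{"linear":[-36.6,-26.3,-0.8]},{"linear":[-36.6,-26.3,-0.8]},{"linear":[-36.6,-26.3,-0.8]},{"linear":[-36.6,-26.3,-0.8]},{"linear":[-36.6,-26.3,-0.8]},{"linear":[-36.6,-26.3,-0.8]},{"linear":[-28.6,-47.8,0],"rotation":[0,0,0]},{"linear":[-23.8,-39.8,0]},{"linear":[-23.8,-39.8,0]},{"linear":[-23.8,-39.8,0]},{"linear":[-23.8,-39.8,0]},{"linear":[-23.8,-39.8,0]},{"linear":[-23.8,-39.8,0]},{"linear":[-23.8,-39.8,0]},{"linear":[-23.8,-39.8,0]},{"linear":[-23.8,-39.8,0]}]'

```text
schema error: expected keys linear, rotation
```

Emit:
send_rows --increments '[{"linear":[-23.8,-39.8,0]},{"linear":[-19,-31.9,0]},{"rotation":[0,0,0.14]},{"rotation":[0,0,0.14]},{"rotation":[0,0,0.14]},{"rotation":[0,0,0.14]},{"rotation":[0,0,0.14]},{"rotation":[0,0,0.14]},{"rotation":[0,0,0.14]},{"rotation":[0,0,0.03]},{"linear":[0,0,0]}]'

```text
schema error: expected keys linear, rotation
```

```bash
python3 - <<'E'
from h import *
np.set_printoptions(precision=2,suppress=True)
go((596,-287,250),ang=16.6); print(r.observe()['q'],r.observe()['wrist_force'])
save('w1','wrist'); c=cam('wrist')
for l in('lever_grip','lever_pivot','valve_lever'):
    for d in imaging.silhouettes('wrist',l)[:2]:
        ys,xs=np.nonzero(d['region']); print(l,d['confidence'],d['position'],len(xs),(xs.min(),xs.max(),ys.min(),ys.max()))
print('expected pivot',proj(c,(583,-243.4,63)),'tip',proj(c,(609,-330,63)))
E
```

```text
t 1.1 at [169.03 601.72 242.33] yang 74.30689320865446
 shift [-651.4 -740.1   -7.7] n 14.802127255430314
 turn [ 0.   -0.    1.01]
 turn [ 0.    0.   -2.13]
[-1.4   0.43  0.03  1.57 -0.01  1.13 -0.08] [ 0.52 -0.53  0.3 ]
expected pivot [-145.32  559.94] tip [-178.49  577.5 ]
```

View pics/w1.png

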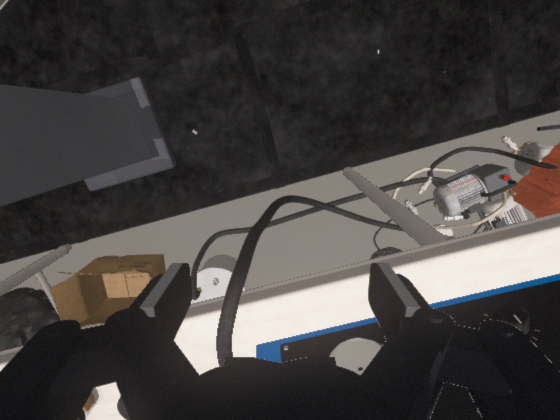

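The wrist picture (still at the start pose) shows only the table edge; fingers at about (175,290) and (390,290). The moves were refused because both keys are required, so I resend.

Emit:
send_rows --increments '[{"linear":[-36.6,-26.3,-0.8],"rotation":[0,0,0]},{"linear":[-36.6,-26.3,-0.8],"rotation":[0,0,0]},{"linear":[-36.6,-26.3,-0.8],"rotation":[0,0,0]},{"linear":[-36.6,-26.3,-0.8],"rotation":[0,0,0]},{"linear":[-36.6,-26.3,-0.8],"rotation":[0,0,0]},{"linear":[-36.6,-26.3,-0.8],"rotation":[0,0,0]},{"linear":[-36.6,-26.3,-0.8],"rotation":[0,0,0]},{"linear":[-36.6,-26.3,-0.8],"rotation":[0,0,0]},{"linear":[-36.6,-26.3,-0.8],"rotation":[0,0,0]},{"linear":[-36.6,-26.3,-0.8],"rotation":[0,0,0]},{"linear":[-23.8,-39.8,0],"rotation":[0,0,0]},{"linear":[-23.8,-39.8,0],"rotation":[0,0,0]},{"linear":[-23.8,-39.8,0],"rotation":[0,0,0]},{"linear":[-23.8,-39.8,0],"rotation":[0,0,0]},{"linear":[-23.8,-39.8,0],"rotation":[0,0,0]},{"linear":[-23.8,-39.8,0],"rotation":[0,0,0]},{"linear":[-23.8,-39.8,0],"rotation":[0,0,0]},{"linear":[-23.8,-39.8,0],"rotation":[0,0,0]},{"linear":[-23.8,-39.8,0],"rotation":[0,0,0]},{"linear":[-23.8,-39.8,0],"rotation":[0,0,0]}]'

```text
time: 3.3
position: [572.1, -199.7, 250.5]
tool_rot: [[-0.963, 0.27, 0.001], [0.27, 0.963, 0.0], [-0.0, 0.0, -1.0]]
wrist_force: [1.0, 0.6, -0.2]
finger_gap: 0.996
grip_force: 0.0
```

Emit:
send_rows --increments '[{"linear":[-23.8,-39.8,0],"rotation":[0,0,0]},{"linear":[-23.8,-39.8,0],"rotation":[0,0,0]},{"linear":[0,0,0],"rotation":[0,0,0.14]},{"linear":[0,0,0],"rotation":[0,0,0.14]},{"linear":[0,0,0],"rotation":[0,0,0.14]},{"linear":[0,0,0],"rotation":[0,0,0.14]},{"linear":[0,0,0],"rotation":[0,0,0.14]},{"linear":[0,0,0],"rotation":[0,0,0.14]},{"linear":[0,0,0],"rotation":[0,0,0.14]},{"linear":[0,0,0],"rotation":[0,0,0.03]},{"linear":[0,0,0],"rotation":[0,0,0]}]'

```text
time: 4.4
position: [596.1, -287.3, 250.2]
tool_rot: [[-0.286, 0.958, -0.0], [0.958, 0.286, -0.0], [-0.0, -0.0, -1.0]]
wrist_force: [-0.1, -0.1, 0.2]
finger_gap: 0.997
grip_force: 0.0
```

```bash
python3 - <<'E'
from h import *
np.set_printoptions(precision=2,suppress=True)
go((596,-287,250),ang=16.6); print(r.observe()['q'],r.observe()['wrist_force'])
save('w2','wrist'); c=cam('wrist')
for l in('lever_grip','lever_pivot','valve_lever'):
    for d in imaging.silhouettes('wrist',l)[:2]:
        ys,xs=np.nonzero(d['region']); print(l,d['confidence'],d['position'],len(xs),(xs.min(),xs.max(),ys.min(),ys.max()))
print('expected pivot',proj(c,(583,-243.4,63)),'tip',proj(c,(609,-330,63)))
E
```

```text
t 4.4 at [ 596.12 -287.34  250.19] yang 16.59008941138422
 shift [ 0.4 -0.   0.2] n 0.007225634764716238
 turn [-0.  0. -0.]
 turn [0.   0.   3.14]
[-0.05  0.55  0.68  1.5  -0.36  1.22  0.97] [-0.14 -0.09  0.16]
lever_grip 0.6 [283.5, 180.0] 1366 (np.int64(274), np.int64(289), np.int64(136), np.int64(227))
lever_pivot 0.89 [280.3, 176.5] 1405 (np.int64(274), np.int64(290), np.int64(134), np.int64(227))
valve_lever 0.86 [280.6, 180.1] 1389 (np.int64(273), np.int64(289), np.int64(135), np.int64(227))
expected pivot [279.   146.05] tip [279.14 228.51]
```

View pics/w2.png

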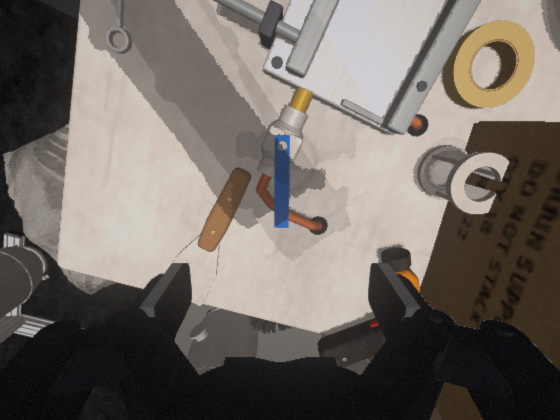

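The lever lies vertically at column 281, rows 136–227, pivot near row 146, within 2 px of my estimate. I go down on it.

Emit:
send_rows --increments '[{"linear":[-24,1.5,30],"rotation":[0,0,0]},{"linear":[0,0,40],"rotation":[0,0,0]},{"linear":[0,0,40],"rotation":[0,0,0]},{"linear":[0,0,30],"rotation":[0,0,0]},{"linear":[0,0,25],"rotation":[0,0,0]},{"linear":[0,0,15],"rotation":[0,0,0]},{"linear":[0,0,12],"rotation":[0,0,0]},{"linear":[0,0,0],"rotation":[0,0,0]}]' --grip 40 --newtons 20

```text
time: 5.4
position: [603.8, -309.8, 57.3]
tool_rot: [[-0.283, 0.959, -0.001], [0.959, 0.283, 0.001], [0.001, -0.001, -1.0]]
wrist_force: [-0.2, 0.2, -0.4]
finger_gap: 0.468
grip_force: 0.0
```

Emit:
send_rows --increments '[{"linear":[0,0,0],"rotation":[0,0,0]},{"linear":[0,0,0],"rotation":[0,0,0]},{"linear":[0,0,0],"rotation":[0,0,0]},{"linear":[0,0,0],"rotation":[0,0,0]},{"linear":[0,0,0],"rotation":[0,0,0]},{"linear":[0,0,0],"rotation":[0,0,0]}]' --grip 10

```text
time: 6.0
position: [605.0, -310.7, 59.5]
tool_rot: [[-0.283, 0.959, 0.002], [0.959, 0.283, -0.001], [-0.001, 0.002, -1.0]]
wrist_force: [0.5, -0.5, 6.8]
finger_gap: 0.176
grip_force: 23.3
```

Emit:
send_rows --increments '[{"linear":[0.4,7,0],"rotation":[0,0,-0.1]},{"linear":[0.4,7,0],"rotation":[0,0,-0.1]},{"linear":[0.4,7,0],"rotation":[0,0,-0.1]},{"linear":[0.4,7,0],"rotation":[0,0,-0.1]},{"linear":[0.4,7,0],"rotation":[0,0,-0.1]},{"linear":[0.4,7,0],"rotation":[0,0,-0.1]},{"linear":[0.4,7,0],"rotation":[0,0,-0.1]},{"linear":[0.4,7,0],"rotation":[0,0,-0.1]},{"linear":[0.4,7,0],"rotation":[0,0,-0.1]},{"linear":[0.4,7,0],"rotation":[0,0,-0.1]},{"linear":[0,0,0],"rotation":[0,0,0]}]'

```text
time: 7.1
position: [653.2, -262.0, 59.5]
tool_rot: [[-0.961, 0.277, 0.003], [0.277, 0.961, -0.001], [-0.004, 0.0, -1.0]]
wrist_force: [3.6, -1.5, 5.4]
finger_gap: 0.177
grip_force: 23.4
```

Emit:
send_rows --increments '[{"linear":[0.2,3.5,0],"rotation":[0,0,-0.05]},{"linear":[0.2,3.5,0],"rotation":[0,0,-0.05]},{"linear":[0,3.5,0],"rotation":[0,0,-0.05]},{"linear":[0,0,0],"rotation":[0,0,0]}]'

```text
time: 7.5
position: [655.1, -253.0, 59.6]
tool_rot: [[-0.991, 0.136, 0.004], [0.136, 0.991, -0.002], [-0.004, -0.001, -1.0]]
wrist_force: [4.5, -2.8, 4.7]
finger_gap: 0.175
grip_force: 23.4
```

```bash
python3 - <<'E'
from h import *
np.set_printoptions(precision=2,suppress=True)
go(); o=r.observe(); print(o['wrist_force'],o['moment'],o['q'],o['finger_gap'])
p=np.array(o['position'])[:2]-(583,-243.4); print(np.hypot(*p),np.degrees(np.arctan2(p[1],p[0])))
E
```

```text
t 7.5 at [ 655.09 -252.96   59.55] yang 82.21013228784199
[ 4.53 -2.77  4.66] [-0.43 -1.   -0.22] [ 0.13  0.74  0.27  1.56 -0.24  0.87  1.92] 0.17513629628906732
72.71937522743399 -7.55421026024761
```

Emit:
send_rows --increments '[{"linear":[0,3,0],"rotation":[0,0,-0.03]},{"linear":[0,3,0],"rotation":[0,0,-0.03]},{"linear":[0,0,0],"rotation":[0,0,0]}]'

```text
time: 7.8
position: [654.9, -252.1, 59.7]
tool_rot: [[-0.997, 0.081, 0.004], [0.081, 0.997, -0.007], [-0.005, -0.007, -1.0]]
wrist_force: [4.8, -13.1, 0.9]
finger_gap: 0.182
grip_force: 31.1
```

Emit:
send_rows --increments '[{"linear":[0,-4,0],"rotation":[0,0,0]},{"linear":[0,0,0],"rotation":[0,0,0]},{"linear":[0,0,0],"rotation":[0,0,0]},{"linear":[0,0,0],"rotation":[0,0,0]},{"linear":[0,0,-20],"rotation":[0,0,0]},{"linear":[0,0,-40],"rotation":[0,0,0]},{"linear":[0,0,-45],"rotation":[0,0,0]},{"linear":[0,0,-45],"rotation":[0,0,0]},{"linear":[0,0,-45],"rotation":[0,0,0]},{"linear":[0,0,-45],"rotation":[0,0,0]}]' --grip 45

```text
time: 8.8
position: [653.5, -249.1, 300.2]
tool_rot: [[-0.997, 0.074, -0.0], [0.074, 0.997, 0.001], [0.0, 0.001, -1.0]]
wrist_force: [1.0, -1.0, 0.3]
finger_gap: 0.529
grip_force: 0.0
```

Emit:
send_rows --increments '[{"linear":[0,35,-12],"rotation":[0,0,0]},{"linear":[0,35,-12],"rotation":[0,0,0]},{"linear":[0,35,-12],"rotation":[0,0,0]},{"linear":[0,35,-12],"rotation":[0,0,0]},{"linear":[0,0,0],"rotation":[0,0,0.14]},{"linear":[0,0,0],"rotation":[0,0,0.14]},{"linear":[0,0,0],"rotation":[0,0,0.14]},{"linear":[0,0,0],"rotation":[0,0,0.14]},{"linear":[0,0,0],"rotation":[0,0,0.14]},{"linear":[0,0,0],"rotation":[0,0,0.14]},{"linear":[0,0,0],"rotation":[0,0,0.14]},{"linear":[0,0,0],"rotation":[0,0,0.14]},{"linear":[0,0,0],"rotation":[0,0,0.14]},{"linear":[0,0,0],"rotation":[0,0,0.14]},{"linear":[0,0,0],"rotation":[0,0,0.14]},{"linear":[0,0,0],"rotation":[0,0,0.09]},{"linear":[0,0,0],"rotation":[0,0,0]}]' --grip 85

```text
time: 10.5
position: [664.1, -109.4, 346.0]
tool_rot: [[0.134, 0.991, -0.001], [0.991, -0.134, 0.0], [0.0, -0.001, -1.0]]
wrist_force: [0.9, 0.2, 0.4]
finger_gap: 0.997
grip_force: 0.0
```

```bash
python3 - <<'E'
from h import *
np.set_printoptions(precision=2,suppress=True)
go(ang=-8.1); print(r.observe()['q'])
im=save('w3','wrist')
im=cv2.imread('pics/w3.png'); cv2.imwrite('pics/w3c.png',cv2.resize(im[:330],None,fx=1.428,fy=1.428,interpolation=cv2.INTER_CUBIC))
save('top1','top'); c=cam('top')
E
```

```text
t 10.5 at [ 664.09 -109.42  345.96] yang -7.673466104889027
 turn [-0.   -0.    0.01]
 turn [ 0.   -0.   -3.13]
[-0.31  0.51  0.68  1.31 -0.32  1.43  0.21]
```

View pics/w3c.png

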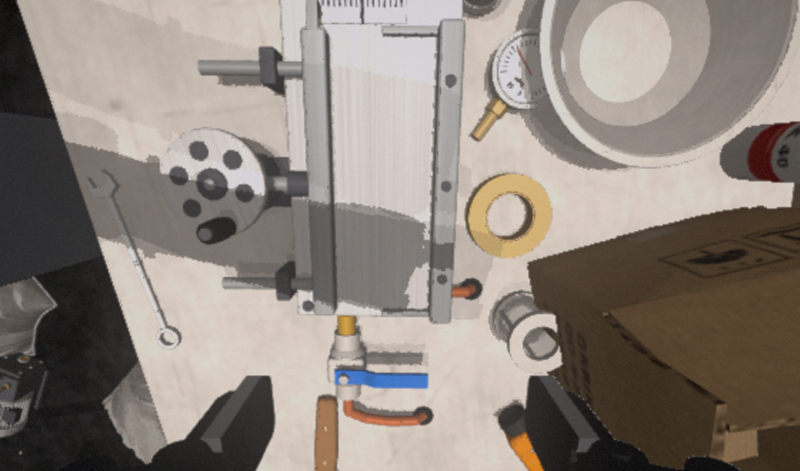

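The view shows the valve lever square (blue handle at (380,380), pointing toward the fence), the empty plate, end stops at rows ≈30 and ≈310, and the crank handle at ≈(217,230). Computing the clamp pose.

```bash
python3 - <<'E'
from h import *
np.set_printoptions(precision=1,suppress=True)
c=cam('wrist')
P=lambda n,x,y,z:print(n,atz(c,(x/1.428,y/1.428),z))
P('fenceface L',440,22,56);P('fenceface R',432,320,56)
P('fence holes',450,80,56);P('fence holes',442,279,56)
P('fence end R',450,322,56);P('fence end L',452,19,56)
P('jawface L',328,28,55);P('jawface R',335,314,55)
P('plate R front',299,313,30);P('plate R back',430,317,30)
P('stop L',410,30,38);P('stop R',410,311,38)
P('axis',211,184,82);P('crank top',208,233,128);P('crank base',225,226,84)
P('pivot',344,380,63);P('lever tip',428,380,63)
P('pointer line',363,12,31)
# top view jars again
im=cv2.imread('pics/top1.png'); ct=cam('top'); g=im.max(2)
for x in((640.8,193.8,46),(517.4,228.1,46),(420.8,315.2,46),(415.9,204.7,46)):
    u,v=map(int,proj(ct,x)); m=np.zeros_like(g); m[v-20:v+20,u-20:u+20]=(g[v-20:v+20,u-20:u+20]<75); M=cv2.moments(m,True)
    print('jar',M['m00'],atz(ct,(M['m10']/M['m00'],M['m01']/M['m00']),46) if M['m00'] else 0)
E
```

```text
fenceface L [723.5  76.2  56. ]
fenceface R [ 688.  -189.6   56. ]
fence holes [727.7  30.7  56. ]
fence holes [ 702.6 -147.6   56. ]
fence end R [ 706.2 -194.2   56. ]
fence end L [733.8  77.1  56. ]
jawface L [628.5  84.4  55. ]
jawface R [ 590.  -170.6   55. ]
plate R front [ 546.4 -172.5   30. ]
plate R back [ 687.1 -195.5   30. ]
stop L [698.6  78.2  38. ]
stop R [ 666.4 -183.1   38. ]
axis [508.1 -28.6  82. ]
crank top [515.3 -66.1 128. ]
crank base [512.1 -65.9  84. ]
pivot [ 588.3 -242.    63. ]
lever tip [ 676.4 -253.5   63. ]
pointer line [659.1  99.4  31. ]
jar 297.0 [641.1 194.3  46. ]
jar 310.0 [517.6 228.5  46. ]
jar 336.0 [420.7 316.2  46. ]
jar 319.0 [415.9 204.9  46. ]
```

```bash
python3 - <<'E'
from h import *
np.set_printoptions(precision=3,suppress=True)
print(r.tip_reach)
go((416,205,200),(416,205,38)); print(r.observe()['tool_rot'])
E
```

```text
11.0
t 10.6 at [ 664.102 -109.727  346.11 ] yang -7.441612880323658
 shift [ 279.9 -286.7  146.3] n 5.734028326944567
 shift [ -0.    0.1 162. ] n 3.2399995203054788
[[ 0.13   0.992 -0.   ]
 [ 0.992 -0.13   0.   ]
 [ 0.    -0.    -1.   ]]
```

Emit:
send_rows --increments '[{"linear":[28,-28.7,14.6],"rotation":[0,0,0]},{"linear":[28,-28.7,14.6],"rotation":[0,0,0]},{"linear":[28,-28.7,14.6],"rotation":[0,0,0]},{"linear":[28,-28.7,14.6],"rotation":[0,0,0]},{"linear":[28,-28.7,14.6],"rotation":[0,0,0]},{"linear":[28,-28.7,14.6],"rotation":[0,0,0]},{"linear":[28,-28.7,14.6],"rotation":[0,0,0]},{"linear":[28,-28.7,14.6],"rotation":[0,0,0]},{"linear":[28,-28.7,14.6],"rotation":[0,0,0]},{"linear":[28,-28.7,14.6],"rotation":[0,0,0]},{"linear":[0,0,0],"rotation":[0,0,0]},{"linear":[0,0,0],"rotation":[0,0,0]}]'

```text
time: 11.8
position: [416.4, 206.0, 200.3]
tool_rot: [[0.128, 0.992, -0.0], [0.992, -0.128, -0.0], [-0.0, -0.0, -1.0]]
wrist_force: [0.2, -0.8, -0.3]
finger_gap: 0.996
grip_force: 0.0
```

```bash
cat >> h.py <<'E'
def jars(tag):
    """black lids in top and wrist pictures, world xy at lid top"""
    out=[]
    for n,z in(('top',46),):
        im=save(tag+n,n); c=cam(n)
        g=cv2.GaussianBlur(im,(3,3),0).max(2)
        k,_,st,ce=cv2.connectedComponentsWithStats((g<80).astype(np.uint8))
        for s,e in zip(st[1:],ce[1:]):
            if 200<s[4]<480 and .7<s[2]/s[3]<1.4: 
                p=atz(c,e,z); 
                if p[0]>330: print(n,s[4],p[:2].round(1))
E
python3 - <<'E'
from h import *
np.set_printoptions(precision=1,suppress=True)
go((416,205,200),(416,205,38)); c=cam('wrist')
jars('j1'); save('w4','wrist')
for d in imaging.silhouettes('wrist','jar_a_mid')[:4]:
    ys,xs=np.nonzero(d['region']); m=d['region'].astype(np.uint8); (cx,cy),rad=cv2.minEnclosingCircle(np.c_[xs,ys].astype(np.float32))
    print(d['confidence'],d['position'],len(xs),(cx,cy),rad,atz(c,(cx,cy),40))
E
```

```text
t 11.8 at [416.4 206.  200.3] yang -7.370251830073006
 shift [-1.  -0.3  0.3] n 0.020244077752345536
 shift [  0.   0. 162.] n 3.2399999353600206
top 239 [1015.8  -70. ]
top 308 [640.4 193.4]
0.66 [504.9, 171.8] 3681 (503.5, 169.0) 40.94213104248047 [633.8 205.   40. ]
```

Emit:
send_rows --increments '[{"linear":[-1,0,40],"rotation":[0,0,0]},{"linear":[0,0,40],"rotation":[0,0,0]},{"linear":[0,0,40],"rotation":[0,0,0]},{"linear":[0,0,25],"rotation":[0,0,0]},{"linear":[0,0,17],"rotation":[0,0,0]},{"linear":[0,0,0],"rotation":[0,0,0]}]'

```text
time: 12.55
position: [416.7, 202.7, 36.8]
tool_rot: [[0.135, 0.991, -0.002], [0.991, -0.135, -0.002], [-0.002, -0.002, -1.0]]
wrist_force: [0.6, -0.7, 0.7]
finger_gap: 0.996
grip_force: 0.0
```

Emit:
send_rows --increments '[{"linear":[0,0,0],"rotation":[0,0,0]},{"linear":[0,0,0],"rotation":[0,0,0]},{"linear":[0,0,0],"rotation":[0,0,0]},{"linear":[0,0,0],"rotation":[0,0,0]},{"linear":[0,0,0],"rotation":[0,0,0]},{"linear":[0,0,0],"rotation":[0,0,0]}]' --grip 40 --newtons 45

```text
time: 13.15
position: [417.7, 204.6, 40.0]
tool_rot: [[0.133, 0.991, 0.002], [0.991, -0.133, 0.002], [0.002, 0.002, -1.0]]
wrist_force: [-1.3, -2.6, 12.1]
finger_gap: 0.596
grip_force: 44.4
```

```bash
python3 - <<'E'
from h import *
np.set_printoptions(precision=1,suppress=True)
go((416,205,200),(653.9,-147.3,200)); save('w5','wrist')
E
```

```text
t 13.15 at [417.7 204.6  40. ] yang -7.639035431999935
 shift [   0.5   -1.5 -160. ] n 3.200401441209974
 shift [-317.5  282.6   -0.1] n 6.350988419801585
```

View pics/w5.png

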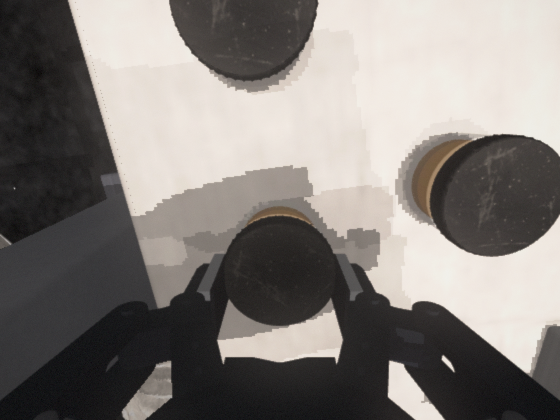

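The jar is held between the fingers (lid centre ≈(280,270), pads at rows ≈260–290), with two other jars at (245,20) and (505,195).

Emit:
send_rows --increments '[{"linear":[0,0,-20],"rotation":[0,0,0]},{"linear":[0,0,-35],"rotation":[0,0,0]},{"linear":[0,0,-35],"rotation":[0,0,0]},{"linear":[0,0,-35],"rotation":[0,0,0]},{"linear":[0,0,-35],"rotation":[0,0,0]},{"linear":[-15,13.5,0],"rotation":[0,0,0]},{"linear":[-31.8,28.3,0],"rotation":[0,0,0]},{"linear":[-31.8,28.3,0],"rotation":[0,0,0]},{"linear":[-31.8,28.3,0],"rotation":[0,0,0]},{"linear":[-31.8,28.3,0],"rotation":[0,0,0]},{"linear":[-31.8,28.3,0],"rotation":[0,0,0]},{"linear":[-31.8,28.3,0],"rotation":[0,0,0]},{"linear":[-31.8,28.3,0],"rotation":[0,0,0]},{"linear":[-31.8,28.3,0],"rotation":[0,0,0]},{"linear":[-31.8,28.3,0],"rotation":[0,0,0]},{"linear":[-16,14,0],"rotation":[0,0,0]},{"linear":[0,0,0],"rotation":[0,0,0]},{"linear":[0,0,0],"rotation":[0,0,0]}]'

```text
time: 15.0
position: [654.1, -147.5, 198.7]
tool_rot: [[0.133, 0.991, 0.0], [0.991, -0.133, 0.0], [0.0, 0.0, -1.0]]
wrist_force: [-0.7, 0.7, -1.7]
finger_gap: 0.586
grip_force: 47.5
```

```bash
python3 - <<'E'
from h import *
np.set_printoptions(precision=1,suppress=True)
go((653.9,-147.3,110),(653.9,-147.3,70),ang=-7.8); print(r.observe()['finger_gap'])
jars('j2'); save('w6','wrist')
E
```

```text
t 15.0 at [ 654.1 -147.5  198.7] yang -7.66031277167582
 shift [ 0.2 -0.3 88.7] n 1.7743885768632266
 shift [-0. -0. 40.] n 0.7999999644475192
 turn [ 0. -0.  0.]
 turn [ 0.   0.  -3.1]
0.5857221345861008
top 245 [1022.8  118.7]
top 205 [1014.7  -69.9]
top 300 [640.8 193.7]
top 309 [516.9 228.1]
top 339 [420.8 315.3]
```

View pics/w6.png

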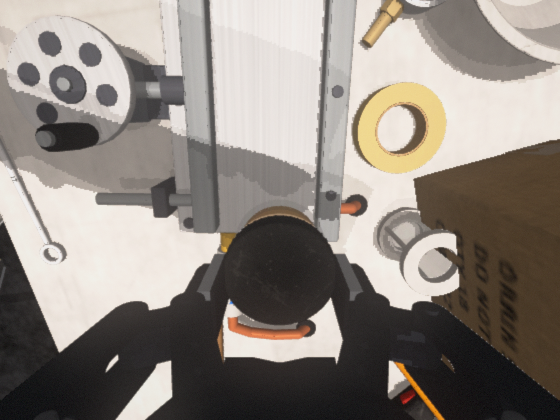

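The jar hangs upright over the right end of the plate (fence at column ≈325, jaw ≈205 in the image). Lowering.

Emit:
send_rows --increments '[{"linear":[0,0,35],"rotation":[0,0,0]},{"linear":[0,0,35],"rotation":[0,0,0]},{"linear":[0,0,25],"rotation":[0,0,0]},{"linear":[0,0,18],"rotation":[0,0,0]},{"linear":[0,0,8],"rotation":[0,0,0]},{"linear":[0,0,6],"rotation":[0,0,0]},{"linear":[0,0,0],"rotation":[0,0,0]},{"linear":[0,0,0],"rotation":[0,0,0]}]'

```text
time: 15.9
position: [655.0, -147.4, 72.4]
tool_rot: [[0.132, 0.991, 0.001], [0.991, -0.132, -0.0], [0.0, 0.001, -1.0]]
wrist_force: [0.2, -0.4, -1.6]
finger_gap: 0.59
grip_force: 47.5
```

```bash
python3 - <<'E'
from h import *
np.set_printoptions(precision=1,suppress=True)
o=r.observe(); print(o['position'],o['wrist_force'],o['moment'])
E
```

```text
[ 655.  -147.4   72.4] [ 0.2 -0.4 -1.6] [-0. -0. -0.]
```

Not yet touching; lower slightly, release gently, rise.

Emit:
send_rows --increments '[{"linear":[0,0,1.5],"rotation":[0,0,0]},{"linear":[0,0,1.5],"rotation":[0,0,0]},{"linear":[0,0,0],"rotation":[0,0,0]}]'

```text
time: 16.2
position: [655.0, -147.7, 70.2]
tool_rot: [[0.133, 0.991, 0.002], [0.991, -0.133, 0.0], [0.001, 0.002, -1.0]]
wrist_force: [-3.0, 2.2, 10.8]
finger_gap: 0.591
grip_force: 48.4
```

Emit:
send_rows --increments '[{"linear":[0,0,0],"rotation":[0,0,0]},{"linear":[0,0,0],"rotation":[0,0,0]},{"linear":[0,0,0],"rotation":[0,0,0]},{"linear":[0,0,-10],"rotation":[0,0,0]},{"linear":[0,0,-25],"rotation":[0,0,0]},{"linear":[0,0,-35],"rotation":[0,0,0]},{"linear":[0,0,-35],"rotation":[0,0,0]},{"linear":[0,0,-35],"rotation":[0,0,0]}]' --grip 70

```text
time: 17.0
position: [654.2, -147.7, 210.4]
tool_rot: [[0.133, 0.991, 0.0], [0.991, -0.133, -0.0], [-0.0, 0.0, -1.0]]
wrist_force: [1.1, 0.1, -0.6]
finger_gap: 0.819
grip_force: 0.0
```

```bash
python3 - <<'E'
from h import *
np.set_printoptions(precision=1,suppress=True)
go((420.8,315.2,200),(420.8,315.2,38)); 
E
```

```text
t 17.0 at [ 654.2 -147.7  210.4] yang -7.646275564870888
 shift [ 427.7 -292.9   10.2] n 8.553739769516405
 shift [  0.  -0. 162.] n 3.2399998054002803
```

```bash
python3 - <<'E'
from h import *
jars('j3')
E
```

```text
top 240 [1022.5  118.5]
top 205 [1014.4  -70. ]
top 300 [640.8 193.8]
top 311 [517. 228.]
top 338 [420.7 315.3]
```

Emit:
send_rows --increments '[{"linear":[35.6,-24.4,0.8],"rotation":[0,0,0]},{"linear":[35.6,-24.4,0.8],"rotation":[0,0,0]},{"linear":[35.6,-24.4,0.8],"rotation":[0,0,0]},{"linear":[35.6,-24.4,0.8],"rotation":[0,0,0]},{"linear":[35.6,-24.4,0.8],"rotation":[0,0,0]},{"linear":[35.6,-24.4,0.8],"rotation":[0,0,0]},{"linear":[35.6,-24.4,0.8],"rotation":[0,0,0]},{"linear":[35.6,-24.4,0.8],"rotation":[0,0,0]},{"linear":[35.6,-24.4,0.8],"rotation":[0,0,0]},{"linear":[35.6,-24.4,0.8],"rotation":[0,0,0]},{"linear":[35.6,-24.4,0.8],"rotation":[0,0,0]},{"linear":[35.6,-24.4,0.8],"rotation":[0,0,0]},{"linear":[0,0,0],"rotation":[0,0,0]},{"linear":[0,0,0],"rotation":[0,0,0]}]' --grip 85

```text
time: 18.45
position: [420.4, 315.6, 199.0]
tool_rot: [[0.13, 0.991, 0.0], [0.991, -0.13, 0.0], [0.0, 0.0, -1.0]]
wrist_force: [0.5, -0.8, -0.6]
finger_gap: 0.996
grip_force: 0.0
```

Emit:
send_rows --increments '[{"linear":[0,0,40],"rotation":[0,0,0]},{"linear":[0,0,40],"rotation":[0,0,0]},{"linear":[0,0,40],"rotation":[0,0,0]},{"linear":[0,0,25],"rotation":[0,0,0]},{"linear":[0,0,16],"rotation":[0,0,0]},{"linear":[0,0,0],"rotation":[0,0,0]}]'

```text
time: 19.05
position: [420.9, 312.3, 36.3]
tool_rot: [[0.135, 0.991, -0.002], [0.991, -0.135, -0.003], [-0.003, -0.001, -1.0]]
wrist_force: [-1.0, -0.4, 0.3]
finger_gap: 0.995
grip_force: 0.0
```

Emit:
send_rows --increments '[{"linear":[0,0,0],"rotation":[0,0,0]},{"linear":[0,0,0],"rotation":[0,0,0]},{"linear":[0,0,0],"rotation":[0,0,0]},{"linear":[0,0,0],"rotation":[0,0,0]},{"linear":[0,0,0],"rotation":[0,0,0]},{"linear":[0,0,0],"rotation":[0,0,0]}]' --grip 40

```text
time: 19.65
position: [421.7, 315.0, 39.3]
tool_rot: [[0.133, 0.991, 0.002], [0.991, -0.133, 0.002], [0.002, 0.001, -1.0]]
wrist_force: [-0.9, -2.4, 10.2]
finger_gap: 0.587
grip_force: 45.2
```

```bash
python3 - <<'E'
from h import *
np.set_printoptions(precision=1,suppress=True)
go((420.4,315,200),(662.7,-83.9,200),ang=-7.8); save('w7','wrist')
jars('j4')
im=cv2.imread('pics/j4top.png'); c=cam('top'); u,v=proj(c,(655,-147.5,78)).astype(int); print(u,v)
g=im.max(2)[v-20:v+20,u-20:u+20]; M=cv2.moments((g<75).astype(np.uint8),True); print(M['m00'],atz(c,(u-20+M['m10']/M['m00'],v-20+M['m01']/M['m00']),76))
E
```

```text
t 19.65 at [421.7 315.   39.3] yang -7.64907177021224
 shift [   0.1   -1.1 -160.7] n 3.213120156006964
 shift [-363.1  293.2   -0.3] n 7.26198596050524
 turn [ 0. -0.  0.]
 turn [ 0.   0.  -3.1]
top 240 [1015.7  -70.1]
top 309 [640.3 193.4]
top 321 [517.3 227.8]
339 194
391.0 [ 658.6 -143.4   76. ]
```

Emit:
send_rows --increments '[{"linear":[0,0,-20],"rotation":[0,0,0]},{"linear":[0,0,-35],"rotation":[0,0,0]},{"linear":[0,0,-35],"rotation":[0,0,0]},{"linear":[0,0,-35],"rotation":[0,0,0]},{"linear":[0,0,-35],"rotation":[0,0,0]},{"linear":[-16,13,0],"rotation":[0,0,0]},{"linear":[-33,26.7,0],"rotation":[0,0,0]},{"linear":[-33,26.7,0],"rotation":[0,0,0]},{"linear":[-33,26.7,0],"rotation":[0,0,0]},{"linear":[-33,26.7,0],"rotation":[0,0,0]},{"linear":[-33,26.7,0],"rotation":[0,0,0]},{"linear":[-33,26.7,0],"rotation":[0,0,0]},{"linear":[-33,26.7,0],"rotation":[0,0,0]},{"linear":[-33,26.7,0],"rotation":[0,0,0]},{"linear":[-33,26.7,0],"rotation":[0,0,0]},{"linear":[-33,26.7,0],"rotation":[0,0,0]},{"linear":[-17,12,0],"rotation":[0,0,0]},{"linear":[0,0,0],"rotation":[0,0,0]},{"linear":[0,0,0],"rotation":[0,0,0]}]'

```text
time: 21.65
position: [661.9, -83.9, 198.1]
tool_rot: [[0.134, 0.991, 0.0], [0.991, -0.134, 0.0], [0.0, 0.0, -1.0]]
wrist_force: [-0.6, -0.2, -2.0]
finger_gap: 0.588
grip_force: 47.9
```

```bash
python3 - <<'E'
from h import *
np.set_printoptions(precision=1,suppress=True)
go((662.7,-83.9,71),ang=-7.8); print(r.observe()['finger_gap']); save('w8','wrist')
E
```

```text
t 21.65 at [661.9 -83.9 198.1] yang -7.672949672822783
 shift [  0.1   0.8 127.1] n 2.541799553493246
 turn [ 0. -0.  0.]
 turn [ 0.   0.  -3.1]
0.5877204774936466
```

View pics/w8.png

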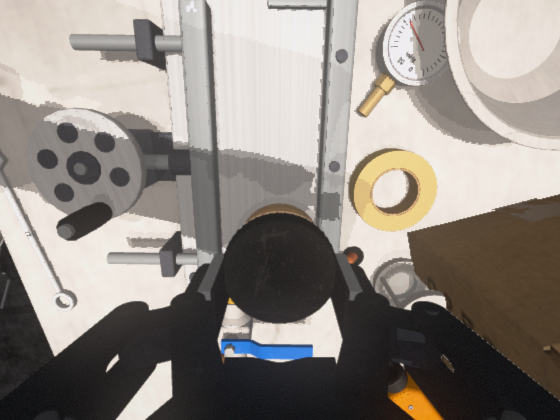

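The jar hangs upright over the plate between jaw (column ≈205) and fence (≈325). Lowering and releasing.

Emit:
send_rows --increments '[{"linear":[0,0,35],"rotation":[0,0,0]},{"linear":[0,0,35],"rotation":[0,0,0]},{"linear":[0,0,25],"rotation":[0,0,0]},{"linear":[0,0,18],"rotation":[0,0,0]},{"linear":[0,0,8],"rotation":[0,0,0]},{"linear":[0,0,6],"rotation":[0,0,0]},{"linear":[0,0,1.5],"rotation":[0,0,0]},{"linear":[0,0,1],"rotation":[0,0,0]},{"linear":[0,0,0],"rotation":[0,0,0]}]'

```text
time: 22.6
position: [662.7, -83.4, 69.5]
tool_rot: [[0.132, 0.991, 0.002], [0.991, -0.132, 0.001], [0.001, 0.002, -1.0]]
wrist_force: [-1.3, 2.1, 2.4]
finger_gap: 0.583
grip_force: 48.3
```

Emit:
send_rows --increments '[{"linear":[0,0,0],"rotation":[0,0,0]},{"linear":[0,0,0],"rotation":[0,0,0]},{"linear":[0,0,0],"rotation":[0,0,0]},{"linear":[0,0,-10],"rotation":[0,0,0]},{"linear":[0,0,-25],"rotation":[0,0,0]},{"linear":[0,0,-35],"rotation":[0,0,0]},{"linear":[0,0,-35],"rotation":[0,0,0]},{"linear":[0,0,-35],"rotation":[0,0,0]},{"linear":[0,0,0],"rotation":[0,0,0]}]' --grip 70

```text
time: 23.5
position: [664.7, -85.1, 214.4]
tool_rot: [[0.133, 0.991, 0.009], [0.991, -0.133, -0.001], [0.0, 0.009, -1.0]]
wrist_force: [-0.3, -0.5, 0.4]
finger_gap: 0.82
grip_force: 0.0
```

```bash
python3 - <<'E'
from h import *
np.set_printoptions(precision=1,suppress=True)
jars('j5')
go((517.2,228,200),(517.2,228,38)); 
E
```

```text
top 240 [1022.8  118.4]
top 298 [640.9 193.8]
top 309 [516.9 228.1]
t 23.55 at [663.6 -84.5 211.7] yang -7.639309270445801
 shift [ 290.2 -186.7   10.8] n 5.804840814618026
 shift [ -0.1  -0.9 162. ] n 3.239950407324396
```

Emit:
send_rows --increments '[{"linear":[36.3,-23.3,1.3],"rotation":[0,0,0]},{"linear":[36.3,-23.3,1.3],"rotation":[0,0,0]},{"linear":[36.3,-23.3,1.3],"rotation":[0,0,0]},{"linear":[36.3,-23.3,1.3],"rotation":[0,0,0]},{"linear":[36.3,-23.3,1.3],"rotation":[0,0,0]},{"linear":[36.3,-23.3,1.3],"rotation":[0,0,0]},{"linear":[36.3,-23.3,1.3],"rotation":[0,0,0]},{"linear":[36.3,-23.3,1.3],"rotation":[0,0,0]},{"linear":[0,0,0],"rotation":[0,0,0]},{"linear":[0,0,0],"rotation":[0,0,0]}]' --grip 85

```text
time: 24.55
position: [514.9, 229.8, 197.2]
tool_rot: [[0.13, 0.992, -0.001], [0.992, -0.13, -0.001], [-0.001, -0.001, -1.0]]
wrist_force: [-0.1, 0.6, 0.6]
finger_gap: 0.998
grip_force: 0.0
```

Emit:
send_rows --increments '[{"linear":[0,0,40],"rotation":[0,0,0]},{"linear":[0,0,40],"rotation":[0,0,0]},{"linear":[0,0,40],"rotation":[0,0,0]},{"linear":[0,0,25],"rotation":[0,0,0]},{"linear":[0,0,16],"rotation":[0,0,0]},{"linear":[0,0,0],"rotation":[0,0,0]}]'

```text
time: 25.15
position: [515.1, 226.1, 34.7]
tool_rot: [[0.135, 0.991, -0.003], [0.991, -0.135, -0.003], [-0.003, -0.003, -1.0]]
wrist_force: [-0.6, -0.3, 0.5]
finger_gap: 0.997
grip_force: 0.0
```

Emit:
send_rows --increments '[{"linear":[0,0,0],"rotation":[0,0,0]},{"linear":[0,0,0],"rotation":[0,0,0]},{"linear":[0,0,0],"rotation":[0,0,0]},{"linear":[0,0,0],"rotation":[0,0,0]},{"linear":[0,0,0],"rotation":[0,0,0]},{"linear":[0,0,0],"rotation":[0,0,0]}]' --grip 40

```text
time: 25.75
position: [517.0, 228.7, 38.5]
tool_rot: [[0.133, 0.991, 0.002], [0.991, -0.133, 0.001], [0.001, 0.002, -1.0]]
wrist_force: [0.0, -2.5, 6.2]
finger_gap: 0.593
grip_force: 45.4
```

```bash
python3 - <<'E'
from h import *
np.set_printoptions(precision=1,suppress=True)
go((517,228,200),(671.4,-20.5,200),ang=-7.8); jars('j6')
E
```

```text
t 25.75 at [517.  228.7  38.5] yang -7.649600612008634
 shift [  -0.5    0.5 -161.5] n 3.229607426078971
 shift [-225.7  186.1    0.1] n 4.514719992125743
 turn [ 0. -0.  0.]
 turn [ 0.   0.  -3.1]
top 270 [1022.9  119.2]
top 223 [1014.9  -69.9]
top 302 [640.6 193.7]
top 311 [639.7 -39.8]
```

```bash
python3 - <<'E'
import cv2
a=cv2.imread('pics/j6top.png')[130:290,150:430]; cv2.imwrite('pics/j6c.png',cv2.resize(a,None,fx=2.8,fy=2.8,interpolation=cv2.INTER_CUBIC))
E
```

```text
(no output)
```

View pics/j6c.png

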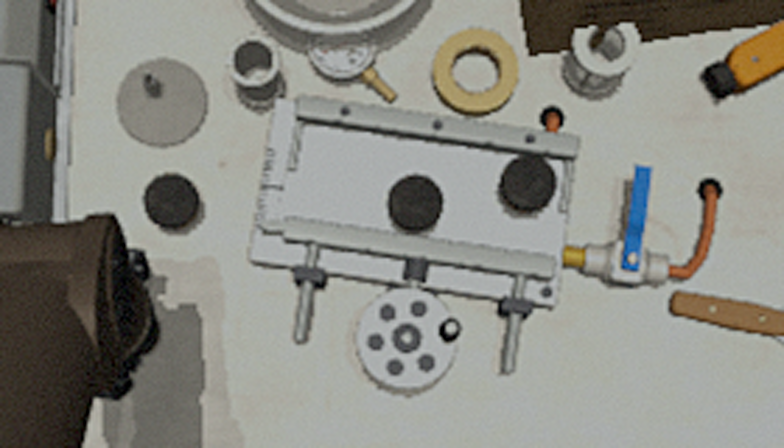

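One jar already on the plate has been knocked to mid-plate against the jaw (at (415,203) in the crop); the one at the right end (528,183) is fine, and the lever stands square. I put the held jar at the left slot, then re-set the knocked one.

```bash
python3 - <<'E'
from h import *
np.set_printoptions(precision=1,suppress=True)
go((517,228,200),(680.1,42.9,200))
E
```

```text
t 25.8 at [517.  228.7  38.5] yang -7.650149145033593
 shift [  -0.5    0.5 -161.5] n 3.229752861202206
 shift [-161.7  186.3    0.2] n 3.7257821171169314
```

Emit:
send_rows --increments '[{"linear":[0,0,-20],"rotation":[0,0,0]},{"linear":[0,0,-35],"rotation":[0,0,0]},{"linear":[0,0,-35],"rotation":[0,0,0]},{"linear":[0,0,-35],"rotation":[0,0,0]},{"linear":[0,0,-35],"rotation":[0,0,0]},{"linear":[-23.1,26.6,0],"rotation":[0,0,0]},{"linear":[-23.1,26.6,0],"rotation":[0,0,0]},{"linear":[-23.1,26.6,0],"rotation":[0,0,0]},{"linear":[-23.1,26.6,0],"rotation":[0,0,0]},{"linear":[-23.1,26.6,0],"rotation":[0,0,0]},{"linear":[-23.1,26.6,0],"rotation":[0,0,0]},{"linear":[-23.1,26.6,0],"rotation":[0,0,0]},{"linear":[0,0,0],"rotation":[0,0,0]},{"linear":[0,0,0],"rotation":[0,0,0]}]'

```text
time: 27.2
position: [679.1, 42.7, 197.3]
tool_rot: [[0.135, 0.991, 0.0], [0.991, -0.135, -0.0], [-0.0, 0.0, -1.0]]
wrist_force: [0.2, 0.7, -1.5]
finger_gap: 0.595
grip_force: 47.7
```

```bash
python3 - <<'E'
from h import *
np.set_printoptions(precision=1,suppress=True)
go((680.1,42.9,70)); print(r.observe()['finger_gap'])
E
```

```text
t 27.2 at [679.1  42.7 197.3] yang -7.739663488940749
 shift [  0.3   1.  127.3] n 2.5454632524117673
0.5945325496914897
```

Emit:
send_rows --increments '[{"linear":[0,0,35],"rotation":[0,0,0]},{"linear":[0,0,35],"rotation":[0,0,0]},{"linear":[0,0,25],"rotation":[0,0,0]},{"linear":[0,0,18],"rotation":[0,0,0]},{"linear":[0,0,8],"rotation":[0,0,0]},{"linear":[0,0,6],"rotation":[0,0,0]},{"linear":[0,0,1.5],"rotation":[0,0,0]},{"linear":[0,0,1],"rotation":[0,0,0]},{"linear":[0,0,0],"rotation":[0,0,0]}]'

```text
time: 28.1
position: [679.4, 44.3, 68.6]
tool_rot: [[0.132, 0.991, 0.001], [0.991, -0.132, 0.001], [0.001, 0.001, -1.0]]
wrist_force: [-1.6, 0.7, 2.0]
finger_gap: 0.593
grip_force: 48.1
```

Emit:
send_rows --increments '[{"linear":[0,0,0],"rotation":[0,0,0]},{"linear":[0,0,0],"rotation":[0,0,0]},{"linear":[0,0,0],"rotation":[0,0,0]},{"linear":[0,0,-10],"rotation":[0,0,0]},{"linear":[0,0,-25],"rotation":[0,0,0]},{"linear":[0,0,-35],"rotation":[0,0,0]},{"linear":[0,0,-35],"rotation":[0,0,0]},{"linear":[0,0,0],"rotation":[0,0,0]},{"linear":[0,0,0],"rotation":[0,0,0]}]' --grip 70

```text
time: 29.0
position: [679.6, 43.8, 173.8]
tool_rot: [[0.133, 0.991, 0.002], [0.991, -0.133, 0.001], [0.001, 0.002, -1.0]]
wrist_force: [-1.1, 0.7, -0.8]
finger_gap: 0.82
grip_force: 0.0
```

```bash
python3 - <<'E'
from h import *
np.set_printoptions(precision=1,suppress=True)
go((634,-38.5,175)); jars('j7')
E
```

```text
t 29.0 at [679.6  43.8 173.8] yang -7.62628276883955
 shift [-87.6 -34.3  -1.3] n 1.7526786260833316
top 331 [ 661.  -148.4]
top 317 [640.  -38.6]
```

Emit:
send_rows --increments '[{"linear":[-29,-11.2,0],"rotation":[0,0,0]},{"linear":[-29,-11.2,0],"rotation":[0,0,0]},{"linear":[-28.5,-11.2,0],"rotation":[0,0,0]},{"linear":[0,0,0],"rotation":[0,0,0]},{"linear":[0,0,0],"rotation":[0,0,0]},{"linear":[0,0,30],"rotation":[0,0,0]},{"linear":[0,0,30],"rotation":[0,0,0]},{"linear":[0,0,25],"rotation":[0,0,0]},{"linear":[0,0,14],"rotation":[0,0,0]},{"linear":[0,0,4],"rotation":[0,0,0]},{"linear":[0,0,0],"rotation":[0,0,0]}]' --grip 82

```text
time: 30.15
position: [634.4, -37.0, 69.1]
tool_rot: [[0.132, 0.991, -0.001], [0.991, -0.132, -0.0], [-0.0, -0.001, -1.0]]
wrist_force: [0.9, -0.7, -0.0]
finger_gap: 0.962
grip_force: 0.0
```

```bash
python3 - <<'E'
from h import *
np.set_printoptions(precision=1,suppress=True)
save('w9','wrist'); o=r.observe(); print(o['position'],o['wrist_force'])
E
```

```text
[634.8 -37.2  69.9] [ 0.1  0.1 -0.3]
```

View pics/w9.png

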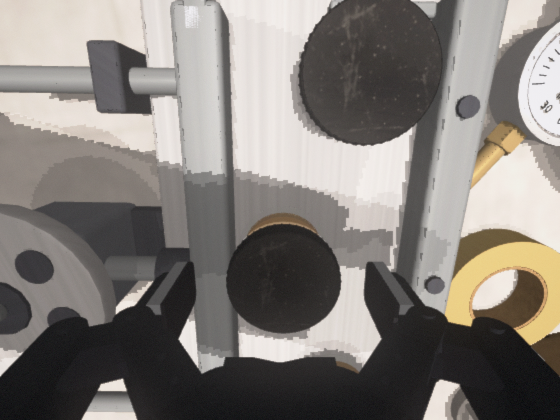

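The knocked jar stands upright between the fingers at (283,278); the left jar sits by the fence at (370,70). Gripping and re-setting it.

Emit:
send_rows --increments '[{"linear":[0,0,0],"rotation":[0,0,0]},{"linear":[0,0,0],"rotation":[0,0,0]},{"linear":[0,0,0],"rotation":[0,0,0]},{"linear":[0,0,0],"rotation":[0,0,0]},{"linear":[0,0,0],"rotation":[0,0,0]},{"linear":[0,0,0],"rotation":[0,0,0]},{"linear":[0,0,-10],"rotation":[0,0,0]},{"linear":[0,0,-15],"rotation":[0,0,0]},{"linear":[0,0,0],"rotation":[0,0,0]}]' --grip 40

```text
time: 31.1
position: [635.7, -37.8, 97.1]
tool_rot: [[0.133, 0.991, 0.004], [0.991, -0.133, -0.0], [0.0, 0.004, -1.0]]
wrist_force: [0.2, -0.5, -1.6]
finger_gap: 0.588
grip_force: 47.4
```

```bash
python3 - <<'E'
from h import *
np.set_printoptions(precision=1,suppress=True)
go((662.7,-83.9,94)); jars('j8')
E
```

```text
t 31.1 at [635.7 -37.8  97.1] yang -7.636963868892521
 shift [-42.1  32.9   3.2] n 0.8413963842174897
top 241 [1022.7  118.3]
top 207 [1014.8  -69.9]
top 339 [ 661.2 -148.1]
top 300 [640.8 193.7]
```

Emit:
send_rows --increments '[{"linear":[-21,16.5,0],"rotation":[0,0,0]},{"linear":[-21,16.5,0],"rotation":[0,0,0]},{"linear":[0,0,0],"rotation":[0,0,0]},{"linear":[0,0,12],"rotation":[0,0,0]},{"linear":[0,0,9],"rotation":[0,0,0]},{"linear":[0,0,4],"rotation":[0,0,0]},{"linear":[0,0,0],"rotation":[0,0,0]},{"linear":[0,0,0],"rotation":[0,0,0]}]'

```text
time: 31.95
position: [660.6, -82.1, 70.4]
tool_rot: [[0.131, 0.991, -0.001], [0.991, -0.131, 0.002], [0.002, -0.001, -1.0]]
wrist_force: [-7.6, 2.4, 20.2]
finger_gap: 0.591
grip_force: 49.5
```

Emit:
send_rows --increments '[{"linear":[0,0,0],"rotation":[0,0,0]},{"linear":[0,0,0],"rotation":[0,0,0]},{"linear":[0,0,0],"rotation":[0,0,0]},{"linear":[0,0,-10],"rotation":[0,0,0]},{"linear":[0,0,-25],"rotation":[0,0,0]},{"linear":[0,0,-35],"rotation":[0,0,0]},{"linear":[0,0,-35],"rotation":[0,0,0]},{"linear":[0,0,-25],"rotation":[0,0,0]},{"linear":[0,0,0],"rotation":[0,0,0]}]' --grip 70

```text
time: 32.85
position: [663.4, -84.3, 204.0]
tool_rot: [[0.133, 0.991, 0.007], [0.991, -0.133, -0.001], [0.0, 0.007, -1.0]]
wrist_force: [0.3, -0.2, -0.3]
finger_gap: 0.819
grip_force: 0.0
```

```bash
python3 - <<'E'
from h import *
np.set_printoptions(precision=1,suppress=True)
go((640.8,193.5,200),(640.8,193.5,38)); jars('j9')
E
```

```text
t 32.85 at [663.4 -84.3 204. ] yang -7.638295890610401
 shift [272.3 -59.3   3.7] n 5.446326079210475
 shift [ -0.   -1.1 162. ] n 3.239923681222769
top 238 [1022.5  118.5]
top 320 [684.2  46.6]
top 300 [640.8 193.7]
```

Emit:
send_rows --increments '[{"linear":[38.9,-8.5,0.4],"rotation":[0,0,0]},{"linear":[38.9,-8.5,0.4],"rotation":[0,0,0]},{"linear":[38.9,-8.5,0.4],"rotation":[0,0,0]},{"linear":[38.9,-8.5,0.4],"rotation":[0,0,0]},{"linear":[38.9,-8.5,0.4],"rotation":[0,0,0]},{"linear":[38.9,-8.5,0.4],"rotation":[0,0,0]},{"linear":[38.9,-8.5,0.4],"rotation":[0,0,0]},{"linear":[0,0,0],"rotation":[0,0,0]},{"linear":[0,0,0],"rotation":[0,0,0]},{"linear":[0,0,0],"rotation":[0,0,0]}]' --grip 85

```text
time: 33.9
position: [638.3, 192.9, 196.0]
tool_rot: [[0.134, 0.991, -0.001], [0.991, -0.134, -0.001], [-0.001, -0.001, -1.0]]
wrist_force: [-0.0, -0.7, 0.1]
finger_gap: 0.998
grip_force: 0.0
```

Emit:
send_rows --increments '[{"linear":[0,0,40],"rotation":[0,0,0]},{"linear":[0,0,40],"rotation":[0,0,0]},{"linear":[0,0,40],"rotation":[0,0,0]},{"linear":[0,0,25],"rotation":[0,0,0]},{"linear":[0,0,16],"rotation":[0,0,0]},{"linear":[0,0,0],"rotation":[0,0,0]}]'

```text
time: 34.5
position: [637.4, 192.7, 33.6]
tool_rot: [[0.134, 0.991, -0.003], [0.991, -0.135, -0.002], [-0.002, -0.003, -1.0]]
wrist_force: [0.3, -0.4, -0.2]
finger_gap: 0.996
grip_force: 0.0
```

Emit:
send_rows --increments '[{"linear":[0,0,0],"rotation":[0,0,0]},{"linear":[0,0,0],"rotation":[0,0,0]},{"linear":[0,0,0],"rotation":[0,0,0]},{"linear":[0,0,0],"rotation":[0,0,0]},{"linear":[0,0,0],"rotation":[0,0,0]},{"linear":[0,0,0],"rotation":[0,0,0]}]' --grip 40

```text
time: 35.1
position: [639.9, 194.4, 37.8]
tool_rot: [[0.133, 0.991, 0.003], [0.991, -0.133, 0.001], [0.001, 0.003, -1.0]]
wrist_force: [-0.6, -0.9, 6.4]
finger_gap: 0.591
grip_force: 46.0
```

```bash
python3 - <<'E'
from h import *
np.set_printoptions(precision=1,suppress=True)
go((640.8,193,200),(671.4,-20.5,200),ang=-7.8); jars('j10')
E
```

```text
t 35.1 at [639.9 194.4  37.8] yang -7.629184673292518
 shift [  -1.     1.6 -162.2] n 3.2431878688508977
 shift [-207.5   58.7   -0.1] n 4.150953083749599
 turn [ 0. -0.  0.]
 turn [ 0.   0.  -3.1]
top 206 [1024.7  116.8]
top 313 [684.   46.8]
top 305 [664.7 -85. ]
top 334 [ 661.2 -148.2]
```

Emit:
send_rows --increments '[{"linear":[0,0,-20],"rotation":[0,0,0]},{"linear":[0,0,-35],"rotation":[0,0,0]},{"linear":[0,0,-35],"rotation":[0,0,0]},{"linear":[0,0,-35],"rotation":[0,0,0]},{"linear":[0,0,-35],"rotation":[0,0,0]},{"linear":[-34.3,9.8,0],"rotation":[0,0,0]},{"linear":[-34.3,9.8,0],"rotation":[0,0,0]},{"linear":[-34.3,9.8,0],"rotation":[0,0,0]},{"linear":[-34.3,9.8,0],"rotation":[0,0,0]},{"linear":[-34.3,9.8,0],"rotation":[0,0,0]},{"linear":[-34.3,9.8,0],"rotation":[0,0,0]},{"linear":[0,0,0],"rotation":[0,0,0]},{"linear":[0,0,0],"rotation":[0,0,0]},{"linear":[0,0,0],"rotation":[0,0,0]}]'

```text
time: 36.55
position: [669.5, -16.0, 195.9]
tool_rot: [[0.131, 0.991, 0.001], [0.991, -0.131, 0.001], [0.001, 0.0, -1.0]]
wrist_force: [-0.1, 0.6, -1.4]
finger_gap: 0.592
grip_force: 47.4
```

```bash
python3 - <<'E'
from h import *
np.set_printoptions(precision=1,suppress=True)
go((671.6,-18.8,68)); print(r.observe()['finger_gap'])
E
```

```text
t 36.55 at [669.5 -16.  195.9] yang -7.546325160375941
 shift [ -2.7   2.4 127.9] n 2.5589005574409054
0.5918779813593932
```

Emit:
send_rows --increments '[{"linear":[-2.5,2,35],"rotation":[0,0,0]},{"linear":[0,0,35],"rotation":[0,0,0]},{"linear":[0,0,25],"rotation":[0,0,0]},{"linear":[0,0,17],"rotation":[0,0,0]},{"linear":[0,0,8],"rotation":[0,0,0]},{"linear":[0,0,5],"rotation":[0,0,0]},{"linear":[0,0,1.5],"rotation":[0,0,0]},{"linear":[0,0,1],"rotation":[0,0,0]},{"linear":[0,0,0],"rotation":[0,0,0]}]'

```text
time: 37.45
position: [671.7, -20.2, 68.8]
tool_rot: [[0.133, 0.991, 0.001], [0.991, -0.133, 0.0], [0.0, 0.001, -1.0]]
wrist_force: [-0.9, 0.9, -1.3]
finger_gap: 0.585
grip_force: 47.4
```

Emit:
send_rows --increments '[{"linear":[0,0,0],"rotation":[0,0,0]},{"linear":[0,0,0],"rotation":[0,0,0]},{"linear":[0,0,0],"rotation":[0,0,0]},{"linear":[0,0,-10],"rotation":[0,0,0]},{"linear":[0,0,-25],"rotation":[0,0,0]},{"linear":[0,0,-35],"rotation":[0,0,0]},{"linear":[0,0,-35],"rotation":[0,0,0]},{"linear":[0,0,-25],"rotation":[0,0,0]},{"linear":[0,0,0],"rotation":[0,0,0]}]' --grip 70

```text
time: 38.35
position: [673.3, -20.9, 203.1]
tool_rot: [[0.133, 0.991, 0.007], [0.991, -0.133, 0.0], [0.001, 0.007, -1.0]]
wrist_force: [0.4, 0.1, 0.6]
finger_gap: 0.827
grip_force: 0.0
```

```bash
python3 - <<'E'
from h import *
np.set_printoptions(precision=1,suppress=True)
go((513.5,-66.3,200)); o=r.observe(); print(o['q'])
E
```

```text
t 38.35 at [673.3 -20.9 203.1] yang -7.6422040150619415
 shift [ -66.2 -152.3    1.9] n 3.0467575182499393
[-0.4  0.6  0.6  1.5 -0.4  1.1  0.1]
```

Emit:
send_rows --increments '[{"linear":[-16.5,-38,0],"rotation":[0,0,0]},{"linear":[-16.5,-38,0],"rotation":[0,0,0]},{"linear":[-16.5,-38,0],"rotation":[0,0,0]},{"linear":[-16.5,-38,0],"rotation":[0,0,0]},{"linear":[0,0,0],"rotation":[0,0,0]},{"linear":[0,0,0],"rotation":[0,0,0]},{"linear":[0,0,25],"rotation":[0,0,0]},{"linear":[0,0,20],"rotation":[0,0,0]},{"linear":[0,0,0],"rotation":[0,0,0]}]' --grip 60

```text
time: 39.25
position: [511.3, -64.7, 151.0]
tool_rot: [[0.132, 0.991, -0.003], [0.991, -0.132, -0.001], [-0.001, -0.003, -1.0]]
wrist_force: [-0.9, -0.6, 0.1]
finger_gap: 0.7
grip_force: 0.0
```

```bash
python3 - <<'E'
from h import *
np.set_printoptions(precision=1,suppress=True)
go((513.5,-66.3,102)); save('w10','wrist')
c=cam('wrist'); print(proj(c,(513.5,-66.3,128)),proj(c,(513.5,-66.3,84)),proj(c,(508.8,-30.5,82)))
for d in imaging.silhouettes('wrist','crank_grip')[:3]:
    ys,xs=np.nonzero(d['region']); print(d['confidence'],d['position'],len(xs),(xs.min(),xs.max(),ys.min(),ys.max()))
E
```

```text
t 39.25 at [511.3 -64.7 151. ] yang -7.567325834479546
 shift [-1.2  2.5 49. ] n 0.9800404303091957
[282. 259.] [281.6 230.6] [267.8 181. ]
0.92 [281.5, 242.2] 985 (np.int64(269), np.int64(298), np.int64(219), np.int64(267))
0.18 [374.6, 162.5] 62400 (np.int64(199), np.int64(559), np.int64(0), np.int64(413))
```

View pics/w10.png

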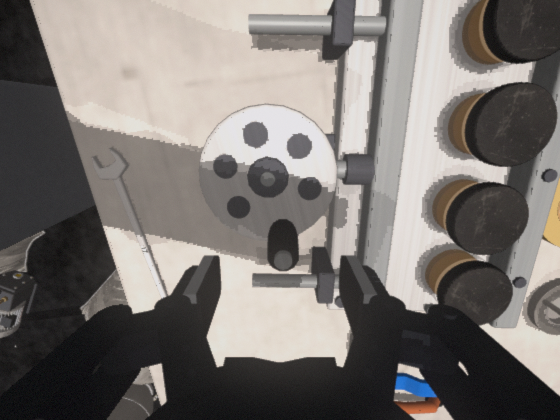

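All four jars stand upright in a row along the fence (right column); handle top at (283,259), wheel hub at (267,178), matching predictions to ~2 mm. Gripping the crank.

Emit:
send_rows --increments '[{"linear":[-1.2,2.5,15],"rotation":[0,0,0]},{"linear":[0,0,20],"rotation":[0,0,0]},{"linear":[0,0,14],"rotation":[0,0,0]},{"linear":[0,0,0],"rotation":[0,0,0]}]' --grip 50

```text
time: 39.75
position: [513.2, -66.8, 102.5]
tool_rot: [[0.133, 0.991, -0.003], [0.991, -0.133, -0.0], [-0.0, -0.003, -1.0]]
wrist_force: [0.3, 0.8, -0.0]
finger_gap: 0.584
grip_force: 0.0
```

Emit:
send_rows --increments '[{"linear":[0,0,0],"rotation":[0,0,0]},{"linear":[0,0,0],"rotation":[0,0,0]},{"linear":[0,0,0],"rotation":[0,0,0]},{"linear":[0,0,0],"rotation":[0,0,0]},{"linear":[0,0,0],"rotation":[0,0,0]},{"linear":[0,0,0],"rotation":[0,0,0]}]' --grip 10 --newtons 40

```text
time: 40.35
position: [514.4, -67.0, 104.8]
tool_rot: [[0.133, 0.991, 0.001], [0.991, -0.133, 0.0], [0.0, 0.001, -1.0]]
wrist_force: [-2.6, -0.0, 7.2]
finger_gap: 0.21
grip_force: 39.3
```

```bash
python3 - <<'E'
from h import *
np.set_printoptions(precision=1,suppress=True)
o=r.observe(); p=np.array(o['position']); R=np.array(o['tool_rot']); ax=np.array([508.9,-29.5]); print(p,o['wrist_force'])
d=p[:2]-ax; th=np.arctan2(d[1],d[0]); print(np.hypot(*d),np.degrees(th))
n=20; a=th-np.arange(n+1)*2*np.pi/n; P=ax+38*np.c_[np.cos(a),np.sin(a)]
D=np.diff(P,axis=0)@R[:2,:2]
print(D.round(1).tolist())
E
```

```text
[514.4 -67.  104.8] [-2.6 -0.   7.2]
37.87118541231659 -81.70768349187037
[[-1.4, -11.8], [2.3, -11.7], [5.8, -10.4], [8.7, -8.1], [10.8, -5.0], [11.8, -1.4], [11.7, 2.3], [10.4, 5.8], [8.1, 8.7], [5.0, 10.8], [1.4, 11.8], [-2.3, 11.7], [-5.8, 10.4], [-8.7, 8.1], [-10.8, 5.0], [-11.8, 1.4], [-11.7, -2.3], [-10.4, -5.8], [-8.1, -8.7], [-5.0, -10.8]]
```

Emit:
send_rows --increments '[{"linear":[-1.4,-11.8,0],"rotation":[0,0,0]},{"linear":[2.3,-11.7,0],"rotation":[0,0,0]},{"linear":[5.8,-10.4,0],"rotation":[0,0,0]},{"linear":[8.7,-8.1,0],"rotation":[0,0,0]},{"linear":[10.8,-5,0],"rotation":[0,0,0]},{"linear":[11.8,-1.4,0],"rotation":[0,0,0]},{"linear":[11.7,2.3,0],"rotation":[0,0,0]},{"linear":[10.4,5.8,0],"rotation":[0,0,0]},{"linear":[8.1,8.7,0],"rotation":[0,0,0]},{"linear":[5,10.8,0],"rotation":[0,0,0]}]'

```text
time: 41.35
position: [502.9, 8.4, 104.8]
tool_rot: [[0.133, 0.991, 0.0], [0.991, -0.133, 0.0], [0.0, 0.0, -1.0]]
wrist_force: [-2.7, -8.2, 8.9]
finger_gap: 0.212
grip_force: 41.2
```

Emit:
send_rows --increments '[{"linear":[1.4,11.8,0],"rotation":[0,0,0]},{"linear":[-2.3,11.7,0],"rotation":[0,0,0]},{"linear":[-5.8,10.4,0],"rotation":[0,0,0]},{"linear":[-8.7,8.1,0],"rotation":[0,0,0]},{"linear":[-10.8,5,0],"rotation":[0,0,0]},{"linear":[-11.8,1.4,0],"rotation":[0,0,0]},{"linear":[-11.7,-2.3,0],"rotation":[0,0,0]},{"linear":[-10.4,-5.8,0],"rotation":[0,0,0]},{"linear":[-8.1,-8.7,0],"rotation":[0,0,0]},{"linear":[-5,-10.8,0],"rotation":[0,0,0]}]'

```text
time: 42.35
position: [514.9, -67.0, 104.8]
tool_rot: [[0.133, 0.991, 0.003], [0.991, -0.133, 0.0], [0.001, 0.003, -1.0]]
wrist_force: [3.8, 4.5, 6.7]
finger_gap: 0.208
grip_force: 41.0
```

```bash
python3 - <<'E'
from h import *
np.set_printoptions(precision=1,suppress=True)
save('w11','wrist'); c=cam('wrist'); go()
for d in imaging.silhouettes('wrist','crank_grip')[:2]: print(d['confidence'],d['position'],d['region'].sum())
save('j11top','top')
a=cv2.imread('pics/w11.png'); b=cv2.imread('pics/j11top.png')[160:250,220:360]
b=cv2.resize(b,(560,360),interpolation=cv2.INTER_CUBIC); cv2.imwrite('pics/m11.png',np.hstack([cv2.resize(a,(400,300)),cv2.resize(b,(400,257+43))]))
E
```

```text
t 42.4 at [512.4 -67.3 104.7] yang -7.67899571995072
0.83 [278.1, 275.8] 2161
```

View pics/m11.png

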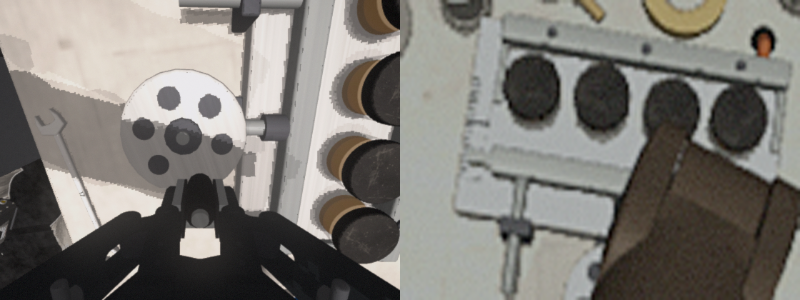

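One turn went well: the handle is between the pads (left half, ≈(200,215)), jars upright. Two more turns.

Emit:
send_rows --increments '[{"linear":[-1.4,-11.8,0],"rotation":[0,0,0]},{"linear":[2.3,-11.7,0],"rotation":[0,0,0]},{"linear":[5.8,-10.4,0],"rotation":[0,0,0]},{"linear":[8.7,-8.1,0],"rotation":[0,0,0]},{"linear":[10.8,-5,0],"rotation":[0,0,0]},{"linear":[11.8,-1.4,0],"rotation":[0,0,0]},{"linear":[11.7,2.3,0],"rotation":[0,0,0]},{"linear":[10.4,5.8,0],"rotation":[0,0,0]},{"linear":[8.1,8.7,0],"rotation":[0,0,0]},{"linear":[5,10.8,0],"rotation":[0,0,0]},{"linear":[1.4,11.8,0],"rotation":[0,0,0]},{"linear":[-2.3,11.7,0],"rotation":[0,0,0]},{"linear":[-5.8,10.4,0],"rotation":[0,0,0]},{"linear":[-8.7,8.1,0],"rotation":[0,0,0]},{"linear":[-10.8,5,0],"rotation":[0,0,0]},{"linear":[-11.8,1.4,0],"rotation":[0,0,0]},{"linear":[-11.7,-2.3,0],"rotation":[0,0,0]},{"linear":[-10.4,-5.8,0],"rotation":[0,0,0]},{"linear":[-8.1,-8.7,0],"rotation":[0,0,0]},{"linear":[-5,-10.8,0],"rotation":[0,0,0]}]'

```text
time: 44.5
position: [514.5, -67.1, 104.8]
tool_rot: [[0.133, 0.991, 0.003], [0.991, -0.133, 0.0], [0.001, 0.003, -1.0]]
wrist_force: [3.5, 3.5, 7.3]
finger_gap: 0.208
grip_force: 41.1
```

Emit:
send_rows --increments '[{"linear":[-1.4,-11.8,0],"rotation":[0,0,0]},{"linear":[2.3,-11.7,0],"rotation":[0,0,0]},{"linear":[5.8,-10.4,0],"rotation":[0,0,0]},{"linear":[8.7,-8.1,0],"rotation":[0,0,0]},{"linear":[10.8,-5,0],"rotation":[0,0,0]},{"linear":[11.8,-1.4,0],"rotation":[0,0,0]},{"linear":[11.7,2.3,0],"rotation":[0,0,0]},{"linear":[10.4,5.8,0],"rotation":[0,0,0]},{"linear":[8.1,8.7,0],"rotation":[0,0,0]},{"linear":[5,10.8,0],"rotation":[0,0,0]},{"linear":[1.4,11.8,0],"rotation":[0,0,0]},{"linear":[-2.3,11.7,0],"rotation":[0,0,0]},{"linear":[-5.8,10.4,0],"rotation":[0,0,0]},{"linear":[-8.7,8.1,0],"rotation":[0,0,0]},{"linear":[-10.8,5,0],"rotation":[0,0,0]},{"linear":[-11.8,1.4,0],"rotation":[0,0,0]},{"linear":[-11.7,-2.3,0],"rotation":[0,0,0]},{"linear":[-10.4,-5.8,0],"rotation":[0,0,0]},{"linear":[-8.1,-8.7,0],"rotation":[0,0,0]},{"linear":[-5,-10.8,0],"rotation":[0,0,0]}]'

```text
time: 46.5
position: [514.5, -67.1, 104.8]
tool_rot: [[0.133, 0.991, 0.003], [0.991, -0.133, 0.0], [0.001, 0.003, -1.0]]
wrist_force: [4.5, 4.5, 8.1]
finger_gap: 0.209
grip_force: 41.1
```

```bash
python3 - <<'E'
from h import *
np.set_printoptions(precision=1,suppress=True)
save('top12','top'); save('sc12','scene'); go()
b=cv2.imread('pics/top12.png')[155:235,235:300]; s=cv2.imread('pics/sc12.png')[180:250,235:310]
cv2.imwrite('pics/m12.png',np.hstack([cv2.resize(b,(400,492),interpolation=cv2.INTER_CUBIC),cv2.resize(s,(400,492),interpolation=cv2.INTER_CUBIC)]))
E
```

```text
t 46.6 at [512.5 -67.3 104.7] yang -7.682385317377079
```

View pics/m12.png

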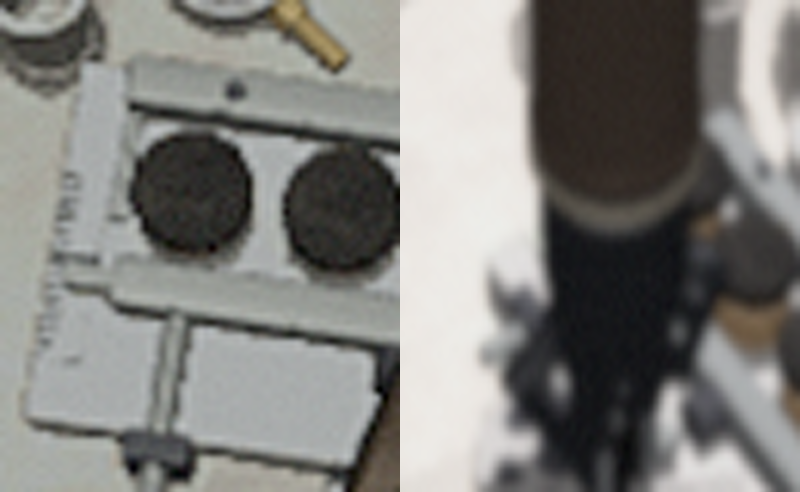

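Emit:
send_rows --increments '[{"linear":[-1.4,-11.8,0],"rotation":[0,0,0]},{"linear":[2.3,-11.7,0],"rotation":[0,0,0]},{"linear":[5.8,-10.4,0],"rotation":[0,0,0]},{"linear":[8.7,-8.1,0],"rotation":[0,0,0]},{"linear":[10.8,-5,0],"rotation":[0,0,0]},{"linear":[11.8,-1.4,0],"rotation":[0,0,0]},{"linear":[11.7,2.3,0],"rotation":[0,0,0]},{"linear":[10.4,5.8,0],"rotation":[0,0,0]},{"linear":[8.1,8.7,0],"rotation":[0,0,0]},{"linear":[5,10.8,0],"rotation":[0,0,0]},{"linear":[1.4,11.8,0],"rotation":[0,0,0]},{"linear":[-2.3,11.7,0],"rotation":[0,0,0]},{"linear":[0,0,0],"rotation":[0,0,0]}]'

```text
time: 47.9
position: [527.0, 3.2, 104.7]
tool_rot: [[0.134, 0.991, 0.001], [0.991, -0.134, -0.001], [-0.001, 0.002, -1.0]]
wrist_force: [1.8, -1.7, 9.3]
finger_gap: 0.21
grip_force: 41.3
```

```bash
python3 - <<'E'
from h import *
np.set_printoptions(precision=1,suppress=True)
go(); c=cam('wrist'); a=np.array(r.observe()['position'])[:2]-(508.9,-29.5); print(np.degrees(np.arctan2(a[1],a[0])),np.hypot(*a))
xc=np.array([.9906,-.136]); yc=np.array([.136,.9906])
for t in(165,175,184,190): print(proj(c,(*(636.7*xc+t*yc),31)))
save('w13','wrist')
E
```

```text
t 47.9 at [527.    3.2 104.7] yang -7.676893423818331
61.090354784672996 37.37604658673509
[461.8  92.5]
[464.7  75.2]
[467.4  59.2]
[469.2  48.3]
```

Scale should be visible around (465,75). Viewing a crop.

```bash
python3 -c "
import cv2
a=cv2.imread('pics/w13.png')[0:170,360:560]; cv2.imwrite('pics/w13c.png',cv2.resize(a,None,fx=3.5,fy=3.5,interpolation=cv2.INTER_CUBIC))"
```

```text
(no output)
```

View pics/w13c.png

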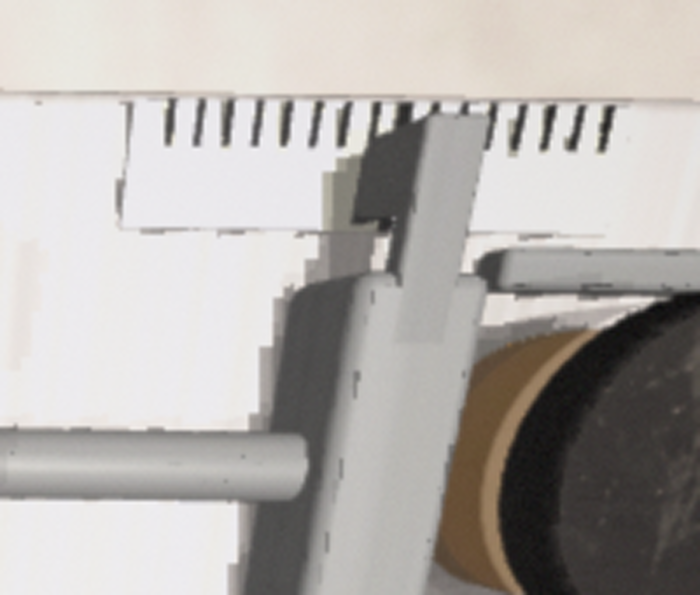

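The view shows the scale lines (crop columns 169…607, 29 px per 5 mm), with the pointer arm covering the region of the long line. Computing the gap from jaw-face and scale.

```bash
python3 - <<'E'
from h import *
np.set_printoptions(precision=1,suppress=True)
xc=np.array([.9906,-.136]); yc=np.array([.136,.9906])
c=cam('wrist')
def P(n,x,y,z): p=atz(c,(x/3.5+360,y/3.5),z)[:2]; print(n,'s',p@xc,'t',p@yc-39)
P('jaw face top L',485,290,55);P('jaw face top',440,540,55);P('jaw rear edge',360,290,55);P('jaw rear',312,560,55)
for x in(169,346,376,403,433,462,491,607): P('line',x,125,30.5)
P('line foot',169,145,30.5);P('stop L near',500,290,38)
for z in(32,45,55): P('ptr top tip L',430,115,z);P('ptr tip R',488,118,z)
P('ptr bottom',360,165,32)
E
```

```text
jaw face top L s 642.4470242366409 t 129.37499796252646
jaw face top s 643.2504926670609 t 90.3742605566461
jaw rear edge s 622.7454722923321 t 129.32345528005456
jaw rear s 622.2518003869845 t 86.97754763708402
line s 598.992862042599 t 157.82826067496237
line s 629.3674616146625 t 157.9163290100793
line s 634.5176736814124 t 157.9312615724376
line s 639.1533541733578 t 157.9447022982023
line s 644.3046543986507 t 157.95963801557536
line s 649.2847891445467 t 157.97407745451144
line s 654.2654592765784 t 157.98851844575
line s 674.193495393122 t 158.04629793873627
line foot s 599.3829679964505 t 154.7641006220325
stop L near s 656.4349668610657 t 131.03304751754652
ptr top tip L s 642.5922771455596 t 159.1307486785889
ptr tip R s 652.5533699360017 t 158.70724510543997
ptr top tip L s 634.8504957339081 t 156.10967577451416
ptr tip R s 644.1751851157513 t 155.71322938506742
ptr top tip L s 628.895279263407 t 153.7857735406105
ptr tip R s 637.7304275617125 t 153.41014036939623
ptr bottom s 632.0661199204977 t 151.47108190673987
```

```bash
python3 - <<'E'
from h import *
np.set_printoptions(linewidth=250)
g=cv2.cvtColor(cv2.imread('pics/w3.png'),cv2.COLOR_BGR2GRAY)
print('cols 220..289')
for v in range(0,18): print(v,''.join('#' if x<110 else '+' if x<150 else '-' if x<185 else '.' for x in g[v,215:300]))
c=cam('wrist'); print('cam center',c[2], 'tcp',r.observe()['position'],c[1].round(3).tolist())
E
```

```text
cols 220..289
0 -------+..++..++..+-..+-..+-..+-..+..+#+..+..-#...+...+...+...+..+#..................
1 -------#+.++..++..+-..+-..+-..+-..+..+#+..+..-#...+..-+...+...+..+#..................
2 -------##.++..++..+-..++..+-..+-..+..-#+..+..-#...+..-+...+...+..-+..................
3 -------##---..++..++..++..--..++..+..-#+..+...+...+..++...+..++..-+..................
4 -------##+....--..--..--..--..--..--.-#+..-...+...+..-+...+..++..--..................
5 -------##+...........................-#+..............-..............................
6 -------##+...........................-#+.............................................
7 -------###...........................-##.............................................
8 -------###+..........................+##.............................................
9 -------###+..........................+##.............................................
10 -------###+..........................+#+.............................................
11 -------###...........................+#+.............................................
12 -------+##...........................+#+.............................-...............
13 -------+++............................##.............................-...............
14 -------+#+............................##.............................-...............
15 -------+#+............................##.............................-...............
16 -------+##+--...--+-----..------------++-------------.....----.......................
17 -------+#++..........................-.........--.........-++-.......................
cam center [537.14597087  78.53074634 235.47817835] tcp [526.90116796   3.2903404  104.7695442 ] [[0.991, -0.128, -0.037], [-0.134, -0.947, -0.292], [0.002, 0.295, -0.956]]
```

Emit:
send_rows --increments '[{"linear":[-5.8,10.4,0],"rotation":[0,0,0]},{"linear":[-8.7,8.1,0],"rotation":[0,0,0]},{"linear":[-10.8,5,0],"rotation":[0,0,0]},{"linear":[-11.8,1.4,0],"rotation":[0,0,0]},{"linear":[-11.7,-2.3,0],"rotation":[0,0,0]},{"linear":[-10.4,-5.8,0],"rotation":[0,0,0]},{"linear":[-8.1,-8.7,0],"rotation":[0,0,0]},{"linear":[-5,-10.8,0],"rotation":[0,0,0]},{"linear":[0,0,0],"rotation":[0,0,0]}]'

```text
time: 48.85
position: [512.5, -67.2, 104.7]
tool_rot: [[0.134, 0.991, -0.0], [0.991, -0.134, 0.001], [0.001, -0.0, -1.0]]
wrist_force: [-2.8, -0.5, 12.4]
finger_gap: 0.21
grip_force: 41.5
```

Emit:
send_rows --increments '[{"linear":[0,0,0],"rotation":[0,0,0]},{"linear":[0,0,0],"rotation":[0,0,0]},{"linear":[0,0,0],"rotation":[0,0,0]},{"linear":[0,0,-15],"rotation":[0,0,0]},{"linear":[0,0,-25],"rotation":[0,0,0]},{"linear":[0,0,-30],"rotation":[0,0,0]},{"linear":[0,0,-30],"rotation":[0,0,0]},{"linear":[0,0,0],"rotation":[0,0,0]}]' --grip 50

```text
time: 49.65
position: [515.8, -67.5, 207.1]
tool_rot: [[0.133, 0.991, 0.005], [0.991, -0.133, 0.0], [0.001, 0.005, -1.0]]
wrist_force: [0.9, -0.8, -0.6]
finger_gap: 0.585
grip_force: 0.0
```

```bash
python3 - <<'E'
from h import *
np.set_printoptions(precision=1,suppress=True)
m=np.array(imaging.camera_model('wrist')['mount']); print(m)
# want camera s=637, view centre at t=39+150
o=r.observe(); c=cam('wrist'); print(c[2],o['position'])
xc=np.array([.9906,-.136]); yc=np.array([.136,.9906])
go()
for tcp_t in (60,90,120,150):
    p=np.array([*(637*xc+tcp_t*yc),205]); q=dict(o); q['position']=p; cc=cam('wrist',q)
    print(tcp_t,p,cc[2][:2]@xc,proj(cc,(*(637*xc+196*yc),30)),proj(cc,(*(637*xc+160*yc),55)))
E
```

```text
[[   0.    -1.    -0.3   75.9]
 [   1.     0.     0.     0.4]
 [  -0.    -0.3    1.  -130.8]
 [   0.     0.     0.     1. ]]
[525.5   7.6 337.9] [515.8 -67.5 207.1]
t 49.65 at [515.8 -67.5 207.1] yang -7.637783448575572
60 [639.2 -27.2 205. ] 636.3228588879853 [278.6  46.3] [278.6  86.5]
90 [643.3   2.5 205. ] 636.3228588879854 [278.5  82.1] [278.5 122.8]
120 [647.3  32.2 205. ] 636.3228588879854 [278.4 115.8] [278.4 156.9]
150 [651.4  62.  205. ] 636.3228588879854 [278.4 147.5] [278.3 188.8]
```

Emit:
send_rows --increments '[{"linear":[25.3,29.3,14],"rotation":[0,0,0]},{"linear":[25.3,29.3,14],"rotation":[0,0,0]},{"linear":[25.3,29.3,14],"rotation":[0,0,0]},{"linear":[25.3,29.3,14],"rotation":[0,0,0]},{"linear":[0,0,0],"rotation":[0,0,0]},{"linear":[0,0,0],"rotation":[0,0,0]},{"linear":[0,0,0],"rotation":[0,0,0]}]'

```text
time: 50.35
position: [642.8, 16.6, 147.7]
tool_rot: [[0.134, 0.991, -0.001], [0.991, -0.134, -0.001], [-0.001, -0.001, -1.0]]
wrist_force: [-0.9, -0.2, 0.6]
finger_gap: 0.587
grip_force: 0.0
```

```bash
python3 - <<'E'
from h import *
np.set_printoptions(precision=1,suppress=True)
o=r.observe(); c=cam('wrist',o); save('w14','wrist'); jars('j14')
xc=np.array([.9906,-.136]); yc=np.array([.136,.9906]); print(o['position'],c[2][:2]@xc)
for s in(599,637,674): print(proj(c,(*(s*xc+197*yc),30)))
u,v=proj(c,(*(637*xc+190*yc),30)).astype(int)
g=cv2.cvtColor(cv2.imread('pics/w14.png'),cv2.COLOR_BGR2GRAY)
print(u,v)
for y in range(v-24,v+50,2): print(y,''.join('#' if x<80 else '+' if x<130 else '-' if x<175 else '.' if x<215 else ' ' for x in g[y,u-75:u+75]))
E
```

```text
top 234 [1022.8  118.6]
[642.8  16.6 147.7] 634.7730086761163
[232.8  92. ]
[282.6  92.1]
[331.   92.2]
282 101
77                                                                                                                                                       
79                                                                                                                                                       
81    . ..                                                                                                                                               
83 ..........                  ......... .                                                                                                               
85 ....................................................-.....-------------........-----------...................................... .    ............. . 
87               ....       --     --   ---     --    .-     --.    -.    .--..-++-    .-.    --.....-.    ...  .--. .....   .......-.................   
89                  .       -+     --    -+     --    -+.    -- 
[... 4034 characters left out ...]
                  ..--.       ------++++########+##++#############+++#+####+++++
143                                                              -+-..                      ..--.     -------++##########+##++++#####++++#############+##+
145                                                              -+-..             .        ..--..-------++++################+++++++++++##+############+++
147                                                              .+-..          .           ..-+------++++#############+++++++++++++++++#+############+###
149                                                               ---.          ..          ..---------++##############+++++++++++++++++++##############+#
```

```bash
python3 - <<'E'
from h import *
np.set_printoptions(precision=1,suppress=True,linewidth=200)
g=cv2.cvtColor(cv2.imread('pics/w14.png'),cv2.COLOR_BGR2GRAY).astype(float)
p=g[89:95,225:340].mean(0); print('scale', [(225+i,int(p[i])) for i in range(1,114) if p[i]<200 and p[i]<=p[i-1] and p[i]<=p[i+1]])
print(p[45:75].astype(int))
for a,b in((99,105),(105,111),(111,117)): print('ptr',g[a:b,270:305].mean(0).astype(int))
print('jaw',g[135:141,265:310].mean(0).astype(int))
E
```

```text
scale [(233, 115), (239, 140), (246, 116), (252, 155), (259, 107), (266, 144), (272, 114), (279, 143), (285, 90), (292, 125), (298, 126), (305, 122), (311, 129), (318, 112), (325, 138), (331, 105)]
[226 162 114 186 236 239 240 236 172 143 221 237 238 224 132  90 108 201 236 239 235 173 125 208 237 239 236 189 126 165]
ptr [240 240 240 240 239 233 227 162 182 216 218 217 217 218 219 219 219 219 219 218 214 183 234 239 239 240 239 240 240 240 239 240 239 239 239]
ptr [240 240 240 240 238 218 185 149 184 214 217 216 215 216 218 218 218 218 218 217 208 182 233 239 240 240 240 239 240 240 239 239 240 240 240]
ptr [226 227 235 236 236 234 196 155 186 214 215 215 213 215 216 217 217 216 217 215 203 179 229 234 236 238 238 238 236 223 220 221 229 230 225]
jaw [231 229 213 203 136 155 173 178 214 220 221 221 222 222 221 223 233 226 229 228 227 234 229 233 225 219 219 219 219 219 214 192 166 145 193 230 231 231 233 231 230 230 214 210 204]
```

Emit:
send_rows --increments '[{"linear":[0,0,-40],"rotation":[0,0,0]},{"linear":[-25,-29,0],"rotation":[0,0,0]},{"linear":[-25,-29,0],"rotation":[0,0,0]},{"linear":[-25,-29,0],"rotation":[0,0,0]},{"linear":[-25,-29,0],"rotation":[0,0,0]},{"linear":[0,0,0],"rotation":[0,0,0]},{"linear":[0,0,0],"rotation":[0,0,0]}]'

```text
time: 51.15
position: [514.8, -66.5, 188.9]
tool_rot: [[0.135, 0.991, 0.002], [0.991, -0.135, 0.001], [0.002, 0.001, -1.0]]
wrist_force: [0.3, 0.4, -0.4]
finger_gap: 0.587
grip_force: 0.0
```

```bash
python3 - <<'E'
from h import *
np.set_printoptions(precision=1,suppress=True)
go((514,-67,104)); c=cam('wrist'); imaging.get_image('wrist')
print(proj(c,(514.3,-67,106)))
for d in imaging.silhouettes('wrist','crank_grip')[:2]: print(d['confidence'],d['position'],d['region'].sum())
E
```

```text
t 51.15 at [514.8 -66.5 188.9] yang -7.748527973581305
 shift [-0.7 -0.9 84.9] n 1.6975178502978563
[278.2 223.3]
0.92 [275.6, 219.6] 696
```

Handle is where expected. Re-grip and turn 36° (1 mm of jaw).

Emit:
send_rows --increments '[{"linear":[-0.7,-0.9,30],"rotation":[0,0,0]},{"linear":[0,0,30],"rotation":[0,0,0]},{"linear":[0,0,18],"rotation":[0,0,0]},{"linear":[0,0,7],"rotation":[0,0,0]},{"linear":[0,0,0],"rotation":[0,0,0]}]'

```text
time: 51.75
position: [514.5, -66.1, 102.3]
tool_rot: [[0.132, 0.991, -0.001], [0.991, -0.132, -0.0], [-0.001, -0.001, -1.0]]
wrist_force: [0.4, -0.0, 0.4]
finger_gap: 0.584
grip_force: 0.0
```

Emit:
send_rows --increments '[{"linear":[0,0,0],"rotation":[0,0,0]},{"linear":[0,0,0],"rotation":[0,0,0]},{"linear":[0,0,0],"rotation":[0,0,0]},{"linear":[0,0,0],"rotation":[0,0,0]},{"linear":[0,0,0],"rotation":[0,0,0]},{"linear":[-1.4,-11.8,0],"rotation":[0,0,0]},{"linear":[2.3,-11.7,0],"rotation":[0,0,0]},{"linear":[0,0,0],"rotation":[0,0,0]},{"linear":[0,0,0],"rotation":[0,0,0]}]' --grip 10

```text
time: 52.65
position: [490.9, -62.9, 104.0]
tool_rot: [[0.133, 0.991, 0.001], [0.991, -0.133, 0.0], [0.0, 0.001, -1.0]]
wrist_force: [-3.5, -1.5, 10.0]
finger_gap: 0.209
grip_force: 41.3
```

Emit:
send_rows --increments '[{"linear":[0,0,0],"rotation":[0,0,0]},{"linear":[0,0,0],"rotation":[0,0,0]},{"linear":[0,0,0],"rotation":[0,0,0]},{"linear":[0,0,-15],"rotation":[0,0,0]},{"linear":[0,0,-25],"rotation":[0,0,0]},{"linear":[0,0,-30],"rotation":[0,0,0]},{"linear":[0,0,-30],"rotation":[0,0,0]},{"linear":[0,0,0],"rotation":[0,0,0]}]' --grip 50

```text
time: 53.45
position: [493.3, -62.9, 206.2]
tool_rot: [[0.133, 0.991, 0.006], [0.991, -0.133, 0.001], [0.001, 0.006, -1.0]]
wrist_force: [-0.1, -0.0, -0.3]
finger_gap: 0.589
grip_force: 0.0
```

```bash
python3 - <<'E'
from h import *
np.set_printoptions(precision=1,suppress=True)
go((646,16.6,205),(646,16.6,148))
E
```

```text
t 53.45 at [493.3 -62.9 206.2] yang -7.625929799407146
 shift [ 99.  140.8   2.2] n 2.8156474344543923
 shift [-0.1 -0.3 57. ] n 1.139980521331519
```

Emit:
send_rows --increments '[{"linear":[19.8,28.2,11.4],"rotation":[0,0,0]},{"linear":[19.8,28.2,11.4],"rotation":[0,0,0]},{"linear":[19.8,28.2,11.4],"rotation":[0,0,0]},{"linear":[19.8,28.2,11.4],"rotation":[0,0,0]},{"linear":[19.8,28.2,11.4],"rotation":[0,0,0]},{"linear":[0,0,0],"rotation":[0,0,0]},{"linear":[0,0,0],"rotation":[0,0,0]},{"linear":[0,0,0],"rotation":[0,0,0]}]'

```text
time: 54.25
position: [643.3, 16.0, 145.7]
tool_rot: [[0.134, 0.991, -0.001], [0.991, -0.134, -0.0], [-0.001, -0.001, -1.0]]
wrist_force: [-0.5, 0.3, 0.0]
finger_gap: 0.583
grip_force: 0.0
```

```bash
python3 - <<'E'
from h import *
np.set_printoptions(precision=1,suppress=True,linewidth=200)
o=r.observe(); c=cam('wrist',o); save('w15','wrist')
xc=np.array([.9906,-.136]); yc=np.array([.136,.9906]); s=c[2][:2]@xc
print(o['position'],c[2],s,proj(c,(*(s*xc+197*yc),30)),proj(c,(*(639*xc+197*yc),30)))
g=cv2.cvtColor(cv2.imread('pics/w15.png'),cv2.COLOR_BGR2GRAY).astype(float)
p=g[89:95,215:350].mean(0); print('scale', [(215+i,int(p[i])) for i in range(1,134) if p[i]<200 and p[i]<=p[i-1] and p[i]<=p[i+1]])
for a,b in((99,105),(105,111),(111,117)): print('ptr',g[a:b,265:305].mean(0).astype(int))
print('jaw',g[135:141,255:310].mean(0).astype(int))
for d in imaging.silhouettes('wrist','pointer')[:2]+imaging.silhouettes('wrist','mark')[:1]: print(d['confidence'],d['position'])
E
```

```text
[643.3  16.  145.7] [653.9  91.2 276.4] 635.3929238532688 [279.6  91.2] [284.4  91.2]
scale [(232, 129), (238, 137), (245, 117), (251, 147), (258, 113), (265, 151), (271, 110), (278, 136), (284, 98), (291, 133), (297, 130), (298, 130), (304, 139), (311, 125), (318, 138), (324, 133), (331, 121)]
ptr [240 240 240 240 240 240 240 240 240 240 238 218 186 147 214 219 218 217 217 218 220 219 219 219 219 216 190 193 235 240 240 240 239 240 240 240 240 240 239 240]
ptr [240 240 241 240 240 240 240 240 240 240 240 237 201 174 215 218 217 216 216 217 218 218 218 218 218 215 182 209 237 239 240 240 239 240 240 240 240 240 240 239]
ptr [222 219 228 225 225 226 228 230 230 233 220 181 156 169 214 217 215 214 215 216 217 217 217 217 217 215 182 199 228 236 237 237 237 234 227 226 224 225 226 230]
jaw [234 231 231 232 233 234 236 236 234 232 230 230 230 210 139 148 170 189 217 221 221 221 222 222 224 222 225 224 221 230 227 225 227 231 231 224 219 219 219 219 218 196 179 159 155 224 231 233 232
 230 230 232 234 231 204]
0.92 [274.7, 210.9]
0.61 [250.6, 216.6]
0.55 [252.4, 216.4]
```

```bash
python3 - <<'E'
from h import *
np.set_printoptions(precision=3,suppress=True)
go((643.3,16,240),(655.1,-253,240),ang=82.2)
E
```

```text
t 54.4 at [643.633  16.254 146.476] yang -7.689990559592542
 shift [ -0.3  -0.3 -93.5] n 1.870475344657764
 shift [-265.    47.7   -0.1] n 5.300035447173072
 turn [ 0.001  0.    -1.569]
 turn [ 0.    -0.001  1.573]
```

Emit:
send_rows --increments '[{"linear":[0,0,-47],"rotation":[0,0,0]},{"linear":[0,0,-47],"rotation":[0,0,0]},{"linear":[-44.2,8,0],"rotation":[0,0,0]},{"linear":[-44.2,8,0],"rotation":[0,0,0]},{"linear":[-44.2,8,0],"rotation":[0,0,0]},{"linear":[-44.2,8,0],"rotation":[0,0,0]},{"linear":[-44.2,8,0],"rotation":[0,0,0]},{"linear":[-44,8,0],"rotation":[0,0,0]},{"linear":[0,0,0],"rotation":[0,0,0]}]'

```text
time: 55.3
position: [653.4, -261.5, 241.0]
tool_rot: [[0.143, 0.99, -0.0], [0.99, -0.143, -0.005], [-0.005, 0.001, -1.0]]
wrist_force: [0.7, 0.4, -0.7]
finger_gap: 0.586
grip_force: 0.0
```

Emit:
send_rows --increments '[{"linear":[0,0,0],"rotation":[0,0,-0.14]},{"linear":[0,0,0],"rotation":[0,0,-0.14]},{"linear":[0,0,0],"rotation":[0,0,-0.14]},{"linear":[0,0,0],"rotation":[0,0,-0.14]},{"linear":[0,0,0],"rotation":[0,0,-0.14]},{"linear":[0,0,0],"rotation":[0,0,-0.14]},{"linear":[0,0,0],"rotation":[0,0,-0.14]},{"linear":[0,0,0],"rotation":[0,0,-0.14]},{"linear":[0,0,0],"rotation":[0,0,-0.14]},{"linear":[0,0,0],"rotation":[0,0,-0.14]},{"linear":[0,0,0],"rotation":[0,0,-0.14]},{"linear":[0,0,0],"rotation":[0,0,-0.03]},{"linear":[0,0,0],"rotation":[0,0,0]}]' --grip 40

```text
time: 56.6
position: [656.2, -252.3, 240.4]
tool_rot: [[-0.991, 0.136, 0.0], [0.136, 0.991, 0.0], [-0.0, 0.0, -1.0]]
wrist_force: [-0.5, -0.1, -0.4]
finger_gap: 0.468
grip_force: 0.0
```

```bash
cat > lev.py <<'E'
from h import *
np.set_printoptions(precision=3,suppress=True)
go((655.1,-253,58.5),ang=82.2); print(r.observe()['q'])
c=cam('wrist'); im=save('lv%d'%int(r.observe()['time']*10),'wrist')
hsv=cv2.cvtColor(im,cv2.COLOR_RGB2HSV); m=cv2.inRange(hsv,(100,130,60),(125,255,255)); m[300:]=0
k,l,st,ce=cv2.connectedComponentsWithStats(m); i=1+np.argmax(st[1:,4]); ys,xs=np.nonzero(l==i)
pts=np.array([atz(c,q,63)[:2] for q in zip(xs,ys)]); (cx,cy),(w,h),_=cv2.minAreaRect(pts.astype(np.float32)); mu=pts.mean(0); u=np.linalg.svd(pts-mu,full_matrices=False)[2][0]; u*=np.sign(u[0])
print('lever',len(xs),'centre',(cx,cy),'size',w,h,'angle',np.degrees(np.arctan2(u[1],u[0])))
E
python3 lev.py
```

```text
t 56.6 at [ 656.171 -252.325  240.384] yang 82.16441385666465
 shift [  1.   -0.9 181.9] n 3.6376752328607806
 turn [ 0.     0.    -0.001]
 turn [ 0.001 -0.     3.141]
[ 0.129  0.572  0.273  1.373 -0.157  1.217  1.849]
lever 1091 centre (618.8070068359375, -246.81092834472656) size 14.307886123657227 84.47367095947266 angle -8.12897712794272
```

Emit:
send_rows --increments '[{"linear":[1,-1,40],"rotation":[0,0,0]},{"linear":[0,0,40],"rotation":[0,0,0]},{"linear":[0,0,40],"rotation":[0,0,0]},{"linear":[0,0,30],"rotation":[0,0,0]},{"linear":[0,0,18],"rotation":[0,0,0]},{"linear":[0,0,13],"rotation":[0,0,0]},{"linear":[0,0,0],"rotation":[0,0,0]}]'

```text
time: 57.35
position: [654.4, -252.5, 57.3]
tool_rot: [[-0.991, 0.135, -0.003], [0.135, 0.991, 0.001], [0.003, 0.0, -1.0]]
wrist_force: [-0.0, -0.3, 0.2]
finger_gap: 0.469
grip_force: 0.0
```

Emit:
send_rows --increments '[{"linear":[0,0,0],"rotation":[0,0,0]},{"linear":[0,0,0],"rotation":[0,0,0]},{"linear":[0,0,0],"rotation":[0,0,0]},{"linear":[0,0,0],"rotation":[0,0,0]},{"linear":[0,0,0],"rotation":[0,0,0]},{"linear":[0.4,-7,0],"rotation":[0,0,0.1]},{"linear":[0.4,-7,0],"rotation":[0,0,0.1]},{"linear":[0.4,-7,0],"rotation":[0,0,0.1]},{"linear":[0.4,-7,0],"rotation":[0,0,0.1]},{"linear":[0.4,-7,0],"rotation":[0,0,0.1]},{"linear":[0.4,-7,0],"rotation":[0,0,0.1]},{"linear":[0.4,-7,0],"rotation":[0,0,0.1]},{"linear":[0.3,-6,0],"rotation":[0,0,0.085]},{"linear":[0,0,0],"rotation":[0,0,0]},{"linear":[0,0,0],"rotation":[0,0,0]}]' --grip 10 --newtons 20

```text
time: 58.85
position: [628.6, -300.1, 60.3]
tool_rot: [[-0.606, 0.795, 0.002], [0.795, 0.606, -0.001], [-0.002, 0.001, -1.0]]
wrist_force: [-1.1, -0.6, 7.3]
finger_gap: 0.178
grip_force: 23.2
```

Emit:
send_rows --increments '[{"linear":[0,0,0],"rotation":[0,0,0]},{"linear":[0,0,0],"rotation":[0,0,0]},{"linear":[0,0,0],"rotation":[0,0,0]},{"linear":[0,0,-15],"rotation":[0,0,0]},{"linear":[0,0,-35],"rotation":[0,0,0]},{"linear":[0,0,-45],"rotation":[0,0,0]},{"linear":[0,0,-45],"rotation":[0,0,0]},{"linear":[0,0,-40],"rotation":[0,0,0]},{"linear":[0,0,0],"rotation":[0,0,0]},{"linear":[0,0,0],"rotation":[0,0,0]}]' --grip 42

```text
time: 59.85
position: [628.4, -299.5, 241.1]
tool_rot: [[-0.607, 0.795, 0.003], [0.795, 0.607, -0.001], [-0.002, 0.002, -1.0]]
wrist_force: [-0.2, 0.3, -1.6]
finger_gap: 0.497
grip_force: 0.0
```

```bash
python3 lev.py; python3 -c "
from h import *
jars('j16')"
```

```text
t 59.85 at [ 628.41  -299.522  241.078] yang 37.3474218049958
 shift [ 21.2  49.1 182.6] n 3.652182138067309
 turn [ 0.001  0.003 -0.783]
 turn [ 0.004 -0.001  2.359]
[ 0.064  0.585  0.514  1.41  -0.294  1.22   1.258]
lever 1215 centre (609.5888061523438, -273.82586669921875) size 14.048749923706055 98.66841125488281 angle -52.9743238436652
top 204 [1024.6  116.5]
top 330 [693.6  45.2]
top 324 [683.8 -20.7]
```

Emit:
send_rows --increments '[{"linear":[0,0,-40],"rotation":[0,0,0]},{"linear":[37.5,-16,-4],"rotation":[0,0,0]},{"linear":[37.5,-16,-4],"rotation":[0,0,0]},{"linear":[37.5,-16,-4],"rotation":[0,0,0]},{"linear":[37.5,-16,-4],"rotation":[0,0,0]},{"linear":[37.5,-16,-4],"rotation":[0,0,0]},{"linear":[0,0,0],"rotation":[0,0,0]},{"linear":[0,0,0],"rotation":[0,0,0]}]'

```text
time: 60.75
position: [450.0, -197.9, 298.6]
tool_rot: [[-0.607, 0.794, -0.0], [0.794, 0.607, 0.001], [0.001, 0.0, -1.0]]
wrist_force: [0.6, -0.1, 0.8]
finger_gap: 0.496
grip_force: 0.0
```

```bash
python3 - <<'E'
from h import *
np.set_printoptions(precision=1,suppress=True)
xc=np.array([.9906,-.136]); yc=np.array([.136,.9906])
im=save('end','top'); c=cam('top'); g=cv2.GaussianBlur(im,(3,3),0).max(2)
k,_,st,ce=cv2.connectedComponentsWithStats((g<80).astype(np.uint8))
for s,e in zip(st[1:],ce[1:]):
    p=atz(c,e,76)[:2]
    if 150<s[4]<900 and 600<p[0]<730: print(s[2:],'s',p@xc,'off',p@yc-39)
for l,z in(('gold_jar',66),('spool',90)):
    for d in imaging.silhouettes('top',l)[:1]: print(l,d['confidence'],atz(c,d['position'],z))
hsv=cv2.cvtColor(im,cv2.COLOR_RGB2HSV); m=cv2.inRange(hsv,(100,130,60),(125,255,255)); m[:,:330]=0; m[:,420:]=0
ys,xs=np.nonzero(m); P=np.array([atz(c,q,63)[:2] for q in zip(xs,ys)]); u=np.linalg.svd(P-P.mean(0),full_matrices=False)[2][0]; print('lever',len(xs),P.mean(0),np.degrees(np.arctan(u[1]/u[0])))
o=r.observe(); print(o['time'],o['position'])
E
```

```text
[ 23  22 341] s 674.511646093588 off 98.5543467188441
gold_jar 0.89 [533.4 352.7  66. ]
spool 0.75 [764.2 109.5  90. ]
lever 180 [ 611.2 -278.1] -52.5948877306977
60.9 [ 451.3 -198.9  298.5]
```

Emit:
send_rows --increments '[{"linear":[34,26,0],"rotation":[0,0,0]},{"linear":[34,26,0],"rotation":[0,0,0]},{"linear":[34,26,0],"rotation":[0,0,0]},{"linear":[34,26,0],"rotation":[0,0,0]},{"linear":[34,26,0],"rotation":[0,0,0]},{"linear":[34,26,0],"rotation":[0,0,0]},{"linear":[34,26,0],"rotation":[0,0,0]},{"linear":[34,26,0],"rotation":[0,0,0]},{"linear":[34,26,0],"rotation":[0,0,0]},{"linear":[34,26,0],"rotation":[0,0,0]},{"linear":[0,0,0],"rotation":[0,0,0]}]'

```text
time: 62.0
position: [450.6, 236.0, 297.8]
tool_rot: [[-0.613, 0.79, -0.002], [0.79, 0.613, 0.001], [0.002, -0.001, -1.0]]
wrist_force: [-1.1, -1.3, -0.1]
finger_gap: 0.493
grip_force: 0.0
```

```bash
python3 - <<'E'
from h import *
np.set_printoptions(precision=1,suppress=True,linewidth=200)
xc=np.array([.9906,-.136]); yc=np.array([.136,.9906])
im=save('end2','top'); c=cam('top'); g=cv2.GaussianBlur(im,(3,3),0).max(2)
k,_,st,ce=cv2.connectedComponentsWithStats((g<80).astype(np.uint8))
for s,e in zip(st[1:],ce[1:]):
    p=atz(c,e,76)[:2]
    if 150<s[4]<900 and 600<p[0]<730: print(s[2:],'s',p@xc,'off',p@yc-39)
# jaw/pointer vs scale from top camera
for off in(0,-64,64):
    print(off,[int(g[int(round(v)),int(round(u))]) for u,v in (proj(c,(*(s*xc+(39+off)*yc),55)) for s in range(610,712,3))])
E
```

```text
[ 23  22 344] s 674.6561858589035 off 98.52225898521007
0 [71, 82, 80, 77, 75, 76, 99, 159, 159, 154, 152, 149, 143, 152, 168, 174, 174, 174, 176, 172, 174, 175, 176, 178, 177, 176, 175, 174, 174, 173, 87, 64, 98, 137]
-64 [172, 173, 173, 153, 104, 77, 111, 154, 159, 155, 148, 144, 145, 158, 173, 173, 170, 170, 172, 172, 173, 174, 173, 175, 175, 175, 176, 176, 173, 153, 103, 65, 86, 156]
64 [171, 171, 173, 175, 132, 87, 106, 150, 164, 160, 156, 153, 150, 151, 160, 173, 173, 175, 175, 175, 173, 172, 172, 160, 168, 171, 173, 175, 175, 173, 130, 76, 88, 137]
```

```bash
python3 - <<'E'
from h import *
np.set_printoptions(precision=1,suppress=True,linewidth=200)
xc=np.array([.9906,-.136]); yc=np.array([.136,.9906])
im=cv2.imread('pics/end2.png'); c=cam('top'); g=im.max(2)
for s in range(636,712,6):
    print(s,''.join('#' if g[tuple(np.round(proj(c,(*(s*xc+(39+o)*yc),76))[::-1]).astype(int))]<75 else '.' for o in range(135,-136,-3)))
E
```

```text
636 ...........................................................................................
642 ...........................................................................................
648 .........#########............########.............#########............#########..........
654 ......#############.........############.........##############......###############.......
660 .....################......###############......################....################.......
666 .....################.....#################.....################....#################......
672 ....#################.....#################.....################....##################.....
678 ....#################.....#################....#################.....################......
684 ....################.......###############......################.....###############.......
690 ......#############........##############........##############........############........
696 ......#############..........############.....##..############..###...#################....
702 ...##.....##..#.##.....#......................................#..................#.........
708 ..........................................................................##...............
```

```bash
python3 -c "
from bench import r
print(r.sign_off())"
```

```text
the job is handed in; nothing more can be done
None
```

The job is handed in: valve shut first, four black-lidded jars upright between jaw and fence, pointer within about 0.5 mm of the long line, valve then half open (lever about 45°), gold jar and tube not moved; one jar knocked aside on the plate was put back.

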